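Pack the wiring caddy: blocks, keeper and nested cups

ROBOT

A 6-joint arm with a two-finger parallel gripper is mounted at the origin on the work surface. World frame = base frame: x ahead of the robot, y to its left, z up, the work surface at z = 0. Lengths are in m, angles in rad, forces in N, time in s.
With the tool pointing down it reaches from about 0.425 to 0.95 m from the base axis. Payload 3.5 kg.
Tool frame: the origin (TCP) lies between the finger pads; the fingertips stand 19 mm ahead of it and the grasp point (between the pads) is the TCP; z points along the fingers, y is the line along which they close (so a half turn about z gives the same grasp; the last joint's range is limited). The gripper opens to 85 mm and grips with 20 to 120 N. Pads are 22 mm wide; open, the fingers measure 114 mm over their backs; the gripper's body (76 mm by 85 mm) begins 54 mm behind the grasp point. The pads swing forward as they close: fully open they stand 13 mm farther back than shut.
Start: joints at [-1.337, 0.286, 1.577, -0, 1.279, -0.15], TCP at [0.253, -0.626, 0.25] pointing down, gripper open.
Joint ranges: [-2.77, 2.77], [-0.9, 2.22], [0.21, 2.48], [-1.53, 4.67], [0.24, 2.81], [-2.84, 2.84]. Speed limits (rad/s): [2.79, 2.79, 3.14, 3.14, 3.14, 3.14].

INTERFACE

Orientations are given as a unit quaternion [x, y, z, w].
In Python, from plant import monitor, eyes, ctrl gives the robot as it stands.
- The arm moves only by the shell command python3 -m handwheel 'ROWS' [FORCE]. ROWS is JSON, a list of rows, each a list of 7 numbers: the shift along the tool's x, y, z in units of 40 cm (1.0 is 40 cm), then the turn, a rotation vector about the tool's x, y, z in units of pi rad (1.0 is pi rad), then the opening, from -1 (shut) to 1 (fully open). A call has 1 to 12 rows; each row is the pose to reach, as a shift and turn from the pose commanded when the call began, along the tool's axes at that moment, turning the shorter way round; what a row does not reach only later rows make up. A row lasts 1/8 s, in which the tool goes at most 62.5 mm and 10.7 degrees, less where a joint would pass 70% of its speed; a pose out of reach is approached as far as the arm can. A call with a number of a shift or a turn outside -1 to 1 is refused whole. A call with a gripper value outside its range is refused whole. The fingers move at their own pace and stop on an object; FORCE is the grip in N (left out, the last holds). Time passes only in rows, so rows that repeat a pose let the fingers close. It gives the time, the measured TCP pose, the force, the opening and the grip force at its end, in the units of the state.
- monitor.get_state(): the state, without advancing time (a new reading comes with each control period).
- eyes.read_camera(name): name is "scene" or "top"; returns the picture (384x512x3 uint8, red, green, blue); there is no depth.
- eyes.camera_params(name): a dict with "K" (3x3 intrinsics, pixels), "k1" (the pictures are not rectified: a ray, as slopes to the right and down, at radius r is drawn at 1 + k1 r^2 times it, then the intrinsics apply), "R" (3x3) and "t" (3): a world point X has camera coordinates R X + t. Camera axes: x right, y down, z forward; pixel columns grow to the right and rows downward; lengths in m; the calibration is good to about 2 mm. A picture is of the moment at which its call begins. camera_params takes no time and is no camera call.
- ctrl.sign_off(): hands the job in; it is judged then, once.
The state is a dict: "time": time; "qpos": joint angles; "dq": joint speeds; "joint_efforts": joint torques, N m; "eef_pos": TCP position; "tcp_rot": TCP orientation; "contact_force": force on the tool from outside, world axes, zero at the start; "wrist_torque": the same for the moment, N m; "opening": opening from 0.0 (shut) to 1.0 (fully open); "finger_force": force on a finger pad.
Only numpy, scipy, OpenCV 4.12 (cv2) and the standard library are available. Lean on these libraries where they do the work, as an engineer would, in place of code of your own. Each camera call takes 0.05 s, during which the arm holds its last target. There are 200 camera calls.

TASK

Pack the grey caddy for the next wiring job: press both green terminal blocks right way up and flush into its two rectangular pockets, then slide the red keeper bar over them as far as it goes. Nest all the blue parts cups upright one inside another, fully down, as a single stack standing in the caddy's round well. The cups are thin and crack if squeezed with more than about 40 newtons, so grip them lightly, and leave the wire spool, tape roll and screwdriver where they are.

Things in the scene. Friction and masses are not known exactly. Their poses are not given: they have to be found in the camera images.
- cup1: Thin blue plastic parts cup (up to five, all alike; some may be absent), open at the top: 56 mm high, 64 mm across the rim (straight rim band over the top 8 mm, cone below), foot 37 mm across, wall 2 mm, solid foot so that the inner floor lies 22 mm above the underside: a cup nested in another sits 22 mm higher. Origin: centre of the underside, z up through the mouth.
- cup2: Thin blue plastic parts cup (up to five, all alike; some may be absent), open at the top: 56 mm high, 64 mm across the rim (straight rim band over the top 8 mm, cone below), foot 37 mm across, wall 2 mm, solid foot so that the inner floor lies 22 mm above the underside: a cup nested in another sits 22 mm higher. Origin: centre of the underside, z up through the mouth.
- cup3: Thin blue plastic parts cup (up to five, all alike; some may be absent), open at the top: 56 mm high, 64 mm across the rim (straight rim band over the top 8 mm, cone below), foot 37 mm across, wall 2 mm, solid foot so that the inner floor lies 22 mm above the underside: a cup nested in another sits 22 mm higher. Origin: centre of the underside, z up through the mouth.
- cup4: Thin blue plastic parts cup (up to five, all alike; some may be absent), open at the top: 56 mm high, 64 mm across the rim (straight rim band over the top 8 mm, cone below), foot 37 mm across, wall 2 mm, solid foot so that the inner floor lies 22 mm above the underside: a cup nested in another sits 22 mm higher. Origin: centre of the underside, z up through the mouth.
- cup5: Thin blue plastic parts cup (up to five, all alike; some may be absent), open at the top: 56 mm high, 64 mm across the rim (straight rim band over the top 8 mm, cone below), foot 37 mm across, wall 2 mm, solid foot so that the inner floor lies 22 mm above the underside: a cup nested in another sits 22 mm higher. Origin: centre of the underside, z up through the mouth.
- block1: Green terminal block with three brass screws on top: 40 x 24 x 26 mm (x, y, z); the half-turned block is the same for the pocket. Origin: centre of the underside.
- block2: Green terminal block with three brass screws on top: 40 x 24 x 26 mm (x, y, z); the half-turned block is the same for the pocket. Origin: centre of the underside.
- caddy: Grey caddy block fixed to the bench, 130 x 270 x 34 mm (x, y, z), its top 34 mm above the bench. Origin: centre of the underside. The round well is at its +y end, the pockets and the keeper at its -y end.
- well (a point): Centre of the floor of the round well: 54 mm across, 24 mm deep, floor 10 mm above the bench. A cup standing in it has its origin here.
- pocket_a (a point): Centre of the mouth (on the caddy's top face) of the first rectangular pocket: 43 mm along the caddy's x, 27 mm along its y, 26 mm deep. Same axes as the caddy. A block fully home has its top level with the mouth, its origin 26 mm below this point.
- pocket_b (a point): The same for the second pocket, 80 mm along the caddy's +y from the first.
- keeper (a joint): Travel of the red keeper bar (m): near 0 is open (bar clear of the pockets on their +x side), 0.06 is its closed stop, lying over the blocks. It slides towards the caddy's -x with about 1.5 N friction and stays where it is left. The bar is 30 mm (x) by 154 mm (y), 5 mm thick, and passes 3 mm above the caddy's top face, so a block that stands proud stops it.
- keeper_tab (a point): Centre of the top of the keeper's red upright tab, midway between the pockets in y: 16 mm (caddy x) by 24 mm (caddy y), standing 34 mm above the bar, its top 76 mm above the bench.
- spool: Wire spool with black flanges and yellow winding, 84 mm across, 60 mm high. Not to be disturbed. Origin: centre of the underside.
- tape: Black tape roll lying flat, 72 mm across, 19 mm high. Not to be disturbed.
- driver: Screwdriver lying on the bench. Not to be disturbed.
There are look-alikes about, which are no part of the job. What is shaped like the block1 but pink is not meant.

How it is judged:
By the outcome, as a careful person would: the job done as asked, in the order asked, and still so for the second after the job is handed in, with the robot touching nothing.
Of cup1, cup2, cup3, cup4, cup5 only 3 to 5 are there at a start; the rules pass over those that are not, and their reading is None.
At some moment in a run one of cup1, cup2, cup3, cup4, cup5, block1, block2 may be knocked a few centimetres aside while the robot is not near it.
It also fails if it takes over 210 s, if anything falls off the work surface, if the arm or the gripper's body presses on something with over 40 N, if the wrist force passes 120 N, or if a joint passes its speed limit or range.

## Working session

There is one attempt and no reset: what is moved stays moved. The work goes in short steps, Python scripts to look and compute and a shell command to move; the robot and the scene stay as the last step left them, time stands still between calls to the robot, and variables do not carry over. Pictures are saved under pics/ and viewed, at most 14 in all, crops included, and the job is handed in when it is done.

```bash
ls; mkdir -p pics; python3 - <<'E'
from plant import monitor, eyes, ctrl
import cv2,numpy as np
print(monitor.get_state())
for n in("scene","top"):
    print(n,eyes.camera_params(n))
    im=eyes.read_camera(n); cv2.imwrite(f"pics/{n}0.png",im[:,:,::-1])
E
```

```text
pics
{'time': 0.0, 'qpos': array([-1.33700117e+00,  2.87192212e-01,  1.57819487e+00, -2.29026200e-05,
        1.27860395e+00, -1.49995056e-01]), 'dq': array([ 0.00052819, -0.00160581,  0.0001901 ,  0.00055417, -0.00147962,
        0.00100346]), 'joint_efforts': array([ 9.83092141e-04, -4.05975330e+01, -2.92627591e+01, -6.82951236e-05,
        5.71083860e-03, -1.37442633e-06]), 'eef_pos': array([ 0.25262557, -0.62527324,  0.24891976]), 'tcp_rot': array([ 9.81643226e-01,  1.90722673e-01, -6.11836385e-05, -1.19767493e-03]), 'contact_force': array([-0.49828707, -0.10941677, -0.29273523]), 'wrist_torque': array([ 0.02741474,  0.00026547, -0.00207937]), 'finger_force': 0.0, 'opening': 0.9955776824424521}
scene {'K': array([[446.27804865,   0.        , 257.14996704],
       [  0.        , 446.27804865, 192.93731589],
       [  0.        ,   0.        ,   1.        ]]), 'k1': -0.06316377214334484, 'R': array([[ 0.15738108,  0.9873388 ,  0.01983141],
       [ 0.6683898 , -0.09171487, -0.73813512],
       [-0.72697061,  0.12942361, -0.67436137]]), 't': array([-0.07570774, -0.33190307,  1.79652674])}
top {'K': array([[352.77539582,   0.        , 259.15068056],
       [  0.        , 352.77539582, 189.53065739],
       [  0.        ,   0.        ,   1.        ]]), 'k1': -0.005816852819856296, 'R': array([[-0.0080028 , -0.99996065,  0.00382675],
       [-0.97602099,  0.00697861, -0.21756452],
       [ 0.21752925, -0.00547612, -0.97603844]]), 't': array([-0.01358861,  0.62489838,  0.75809299])}
```

View pics/scene0.png

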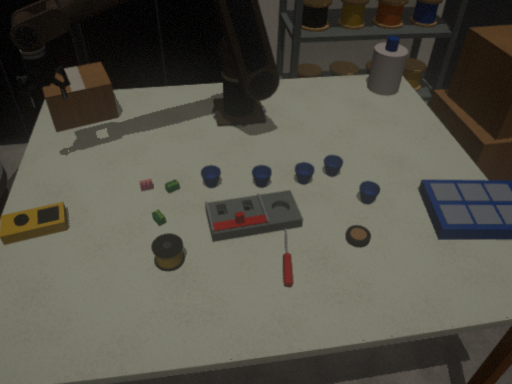

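View pics/top0.png

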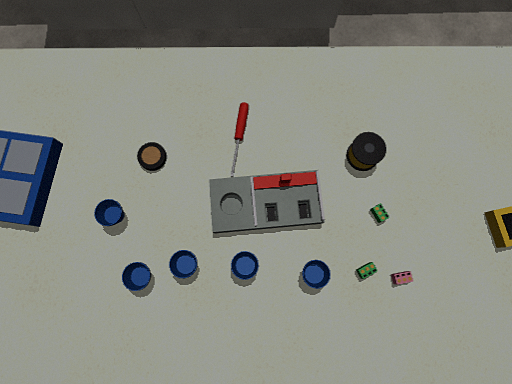

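The scene view shows five blue cups at (211,176), (262,176), (304,173), (333,165) and (369,192), and green blocks at (172,186) and (159,217). The pink look-alike is at (146,184). In the top view the caddy is at (265,200), with the cups at (109,214), (137,277), (183,265), (245,266) and (316,274). There the green blocks are at (379,213) and (366,270), and the pink one is at (402,278).

Next I'll enlarge these for confirmation and precise pixels.

```bash
python3 - <<'E'
import cv2,numpy as np
t=cv2.imread("pics/top0.png");s=cv2.imread("pics/scene0.png")
def crop(im,x,y,w,h,f):
    c=cv2.resize(im[y:y+h,x:x+w],None,fx=f,fy=f,interpolation=cv2.INTER_CUBIC)
    return np.clip(c*1.3,0,255).astype(np.uint8)
# A: top caddy 200..330 x 165..240 ; blocks
a=crop(t,345,195,80,90,6)   # 480x540
b=crop(s,130,165,53,90,6) # 318x540
cv2.imwrite("pics/blocks.png",np.hstack([a,b]))
cv2.imwrite("pics/cad.png",np.vstack([crop(t,203,165,130,75,6)[:, :780],np.pad(crop(s,200,188,110,50,5),((0,0),(0,230),(0,0)))[:, :780]][:2])[:, :])
E
cat > h.py <<'E'
import numpy as np,cv2
from plant import monitor, eyes
from scipy.optimize import least_squares
from scipy.spatial.transform import Rotation as Ro
P={n:eyes.camera_params(n) for n in("scene","top")}
def proj(n,X):
    p=P[n];c=np.atleast_2d(X)@p["R"].T+p["t"];m=c[:,:2]/c[:,2:]
    m=m*(1+p["k1"]*(m**2).sum(1,keepdims=True))
    return m@p["K"][:2,:2].T+p["K"][:2,2]
def onz(n,uv,z):   # pixels -> world point at height z
    return np.array([np.r_[least_squares(lambda q:(proj(n,[q[0],q[1],z])[0]-u),[.6,0]).x,z] for u in np.atleast_2d(uv)])
def tri(ut,us):
    r=least_squares(lambda X:np.r_[proj("top",X)[0]-ut,proj("scene",X)[0]-us],[.6,0,0.03])
    return r.x,np.sqrt((r.fun**2).mean())
def blue(n,im):
    """centroids of blue blobs"""
    hsv=cv2.cvtColor(im,cv2.COLOR_RGB2HSV);m=cv2.inRange(hsv,(105,120,40),(130,255,255))
    k,l,st,c=cv2.connectedComponentsWithStats(m);return [(c[i],st[i]) for i in range(1,k) if 150<st[i,4]<1200]
E
python3 - <<'E'
from h import *
for n in P:
    im=cv2.imread(f"pics/{n}0.png")[:,:,::-1]
    print(n,-P[n]["R"].T@P[n]["t"])
    for c,s in blue(n,im): print(c.round(1),s)
E
```

```text
scene [ 1.53977773 -0.18820425  0.96802032]
[468.6 207.1] [ 423  181   89   50 1129]
top [ 0.44489779 -0.01379759  0.87593562]
[108.8 214.1] [ 95 201  27  25 438]
[183.2 265.1] [170 250  27  28 522]
[243.8 266.9] [231 252  27  28 488]
[315.3 274.8] [302 260  28  29 545]
[136.5 277.5] [122 262  28  29 540]
```

View pics/blocks.png

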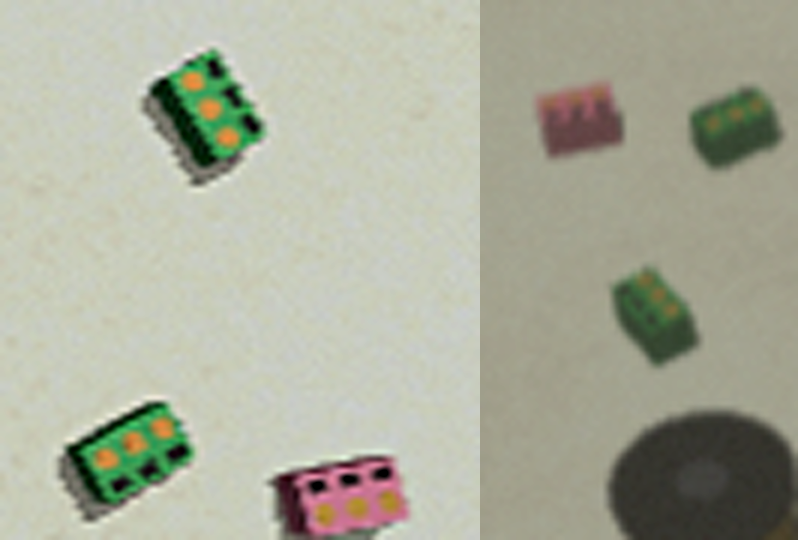

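View pics/cad.png

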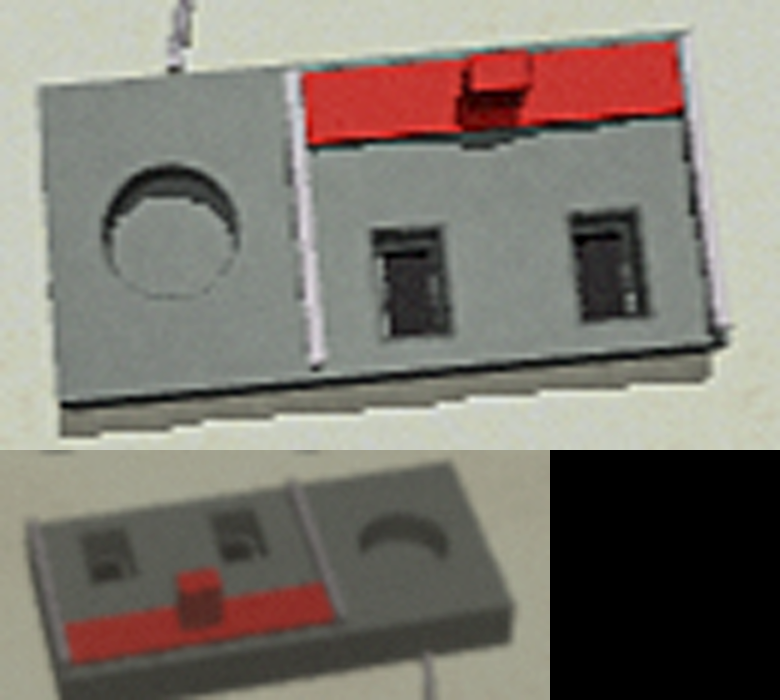

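Both green blocks sit screws-up: top (379,213) and (366,270). The pink one at (402,278) has the same shape but is the look-alike, so I exclude it. The caddy crop shows two pocket mouths, the red bar with its tab at the far (+x) side, and the well centred near crop (171,231). Next I fit silhouettes jointly in both views.

```bash
cat >> h.py <<'E'
TH=np.linspace(0,2*np.pi,72,endpoint=False);N=np.c_[np.cos(TH),np.sin(TH)]
def ring(r,z): a=np.linspace(0,2*np.pi,60);return np.c_[r*np.cos(a),r*np.sin(a),0*a+z]
CUP=np.vstack([ring(.032,.056),ring(.032,.048),ring(.0185,0)])
BLK=np.array([[a*.02,b*.012,c*.026] for a in(-1,1) for b in(-1,1) for c in(0,1)])
HS={"blue":((100,90,20),(135,255,255)),"green":((50,90,15),(85,255,255)),"red":((0,150,60),(8,255,255))}
def mask(im,col):
    return cv2.inRange(cv2.cvtColor(im,cv2.COLOR_RGB2HSV),*HS[col])
def blob(im,col,uv,rad=20):
    """support function of the colour pixels of the component nearest uv"""
    m=cv2.morphologyEx(mask(im,col),cv2.MORPH_CLOSE,np.ones((3,3)));k,l,st,c=cv2.connectedComponentsWithStats(m)
    best=min((i for i in range(1,k) if st[i,4]>25),key=lambda i:np.hypot(*(c[i]-uv)))
    assert np.hypot(*(c[best]-uv))<rad,(c[best],uv)
    ys,xs=np.where(l==best);p=np.c_[xs,ys];return (p@N.T).max(0)+.4,st[best]
def fit(model,col,ims,uvs,x0,yawfree=False,zfree=True,w=None):
    S={n:blob(ims[n],col,uvs[n])[0] for n in uvs}
    def f(q):
        R=Ro.from_euler("z",q[3] if yawfree else 0).as_matrix();X=model@R.T+[q[0],q[1],q[2] if zfree else 0]
        return np.concatenate([(proj(n,X)@N.T).max(0)-S[n] for n in S])
    r=least_squares(f,x0,loss="soft_l1");return r.x,np.sqrt((f(r.x)**2).mean())
def snap():
    return {n:eyes.read_camera(n) for n in P}
E
python3 - <<'E'
from h import *
ims={n:cv2.imread(f"pics/{n}0.png")[:,:,::-1].copy() for n in P}
for ut,us in [((109,214),(369,192)),((137,277),(333,165)),((183,265),(304,173)),((245,266),(262,176)),((316,274),(211,176))]:
    x0=np.r_[onz("top",ut,.03)[0,:2],0,0]
    for v in(("top","scene"),("top",),("scene",)):
        q,e=fit(CUP,"blue",ims,{n:dict(top=ut,scene=us)[n] for n in v},x0,zfree=len(v)>1); print("cup",v,q.round(4),e.round(2))
for ut,us in [((379,213),(159,217)),((366,270),(172,186))]:
    for y0 in(.5,-.5,1.2,-1.2):
        q,e=fit(BLK,"green",ims,dict(top=ut,scene=us),np.r_[onz("top",ut,.02)[0,:2],0,y0],True)
        qt,et=fit(BLK,"green",ims,dict(top=ut),np.r_[onz("top",ut,.02)[0,:2],0,y0],True,False)
        print("blk",q.round(4),e.round(2),qt.round(4),et.round(2))
def C(l): return (np.array(l)+.5)/6-.5+[203,165]
g=dict(corn=[(40,88),(62,403),(712,347)],A=[(570,212),(637,207),(650,315),(580,323)],B=[(371,228),(438,224),(452,333),(383,340)],well=[(171,231)])
for k,v in g.items():
    X=onz("top",C(v),.034); print(k,X[:,:2].round(4).tolist(),X.mean(0).round(4))
def D(l): return (np.array(l)+.5)/5-.5+[200,188]
# two-view heights
for nm,a,b in [("A",np.mean(g["A"],0),(108,557-450+0)),("B",np.mean(g["B"],0),(239,537-450)),("well",(171,231),(403,540-450)),("tabtop",(500,70),(199,579-450)),("cornTL",(40,88),(513,606-450)),("cornBL",(62,403),(449,462-450))]:
    X,e=tri(C(a),D(b));print(nm,X.round(4),round(e,2))
E
```

```text
cup ('top', 'scene') [ 0.5774  0.3409 -0.0049  0.    ] 4.62
cup ('top',) [0.5767 0.3389 0.     0.    ] 0.21
cup ('scene',) [0.5502 0.3518 0.     0.    ] 6.8
cup ('top', 'scene') [ 0.4296  0.2676 -0.0135  0.    ] 5.16
cup ('top',) [0.4299 0.2631 0.     0.    ] 0.29
cup ('scene',) [0.394 0.274 0.    0.   ] 7.49
cup ('top', 'scene') [ 0.4564  0.1589 -0.0065  0.    ] 4.11
cup ('top',) [0.4564 0.1576 0.     0.    ] 0.2
cup ('scene',) [0.4316 0.1666 0.     0.    ] 5.67
cup ('top', 'scene') [ 0.4525  0.0168 -0.0028  0.    ] 3.54
cup ('top',) [0.4525 0.0167 0.     0.    ] 0.14
cup ('scene',) [0.4372 0.0211 0.     0.    ] 4.54
cup ('top', 'scene') [ 0.4313 -0.146  -0.0034  0.    ] 3.88
cup ('top',) [ 0.4315 -0.1455  0.      0.    ] 0.22
cup ('scene',) [ 0.4063 -0.1428  0.      0.    ] 5.24
blk [ 0.5753 -0.3142 -0.      0.467 ] 2.44 [ 0.5755 -0.3145 -0.8232  0.5115] 0.69
blk [ 5.753e-01 -3.142e-01  1.000e-04  4.499e-01] 2.44 [ 0.5755 -0.3145  0.      0.5115] 0.69
blk [ 0.5753 -0.3142 -0.      0.4672] 2.44 [ 0.5755 -0.3145  0.0217  0.5114] 0.69
blk [ 0.5745 -0.3139  0.0016 -1.2018] 3.05 [ 5.755
[... 245 characters left out ...]
25  0.0013  1.185 ] 2.9 [ 0.4384 -0.2732  0.      2.0818] 0.75
blk [ 4.3820e-01 -2.7310e-01 -3.0000e-04 -1.0434e+00] 2.4 [ 0.4384 -0.2732 -0.3259 -1.0598] 0.75
corn [[0.6593, 0.104], [0.5303, 0.0924], [0.5507, -0.1668]] [0.5801 0.0099 0.034 ]
A [[0.606, -0.1117], [0.6079, -0.139], [0.5638, -0.1425], [0.5607, -0.1143]] [ 0.5846 -0.1269  0.034 ]
B [[0.6, -0.031], [0.6015, -0.0582], [0.5571, -0.0629], [0.5545, -0.0353]] [ 0.5783 -0.0469  0.034 ]
well [[0.5994, 0.0498]] [0.5994 0.0498 0.034 ]
A [ 0.5851 -0.1268  0.0309] 0.16
B [ 0.5787 -0.0466  0.0308] 0.12
well [0.5993 0.0501 0.035 ] 0.14
tabtop [ 0.6549 -0.0808  0.0752] 0.19
cornTL [0.6599 0.1045 0.032 ] 0.06
cornBL [0.5307 0.0932 0.0317] 0.18
```

```bash
cat >> h.py <<'E'
HS["gtop"]=((50,90,95),(85,255,255));HS["blueS"]=((100,60,8),(140,255,255));HS["gS"]=((45,60,10),(90,255,255))
TOPF=BLK[BLK[:,2]>.01]
def cupfit(ims,xy,z=0.0):
    """xy from top view with the cup standing at height z"""
    ut=proj("top",[xy[0],xy[1],z+.04])[0]
    return fit(CUP+[0,0,z],"blue",{"top":ims["top"]},{"top":ut},np.r_[xy,0,0],zfree=False)
def blkfit(ims,xy,yaw,z=0.0):
    ut=proj("top",[xy[0],xy[1],z+.026])[0]
    return fit(TOPF+[0,0,z],"gtop",{"top":ims["top"]},{"top":ut},np.r_[xy,0,yaw],True,False)
E
python3 - <<'E'
from h import *
ims={n:cv2.imread(f"pics/{n}0.png")[:,:,::-1].copy() for n in P}
for xy,us in [((.5767,.3389),(369,192)),((.43,.263),(333,165)),((.4564,.1576),(304,173)),((.4525,.0167),(262,176)),((.4315,-.1455),(211,176))]:
    q,e=cupfit(ims,xy)
    print("cup",q[:2].round(4),e.round(2),np.hypot(*q[:2]).round(3),blob(ims["scene"],"blueS",us)[1], proj("scene",CUP+[*q[:2],0]).min(0).round(1),proj("scene",CUP+[*q[:2],0]).max(0).round(1))
for xy,y in [((.5755,-.3145),.51),((.4384,-.2732),-1.06)]:
    q,e=blkfit(ims,xy,y);X=BLK@Ro.from_euler("z",q[3]).as_matrix().T+[*q[:2],0]
    us=proj("scene",X).mean(0)
    print("blk",q.round(4),e.round(2),np.hypot(*q[:2]).round(3),blob(ims["scene"],"gS",us)[1],proj("scene",X).min(0).round(1),proj("scene",X).max(0).round(1))
E
```

```text
cup [0.5767 0.3389] 0.21 0.669 [360 182  18  13 188] [359.1 180.2] [380.2 204. ]
cup [0.4299 0.2631] 0.29 0.504 [325 156  17  12 150] [323.3 154. ] [342.9 176.3]
cup [0.4564 0.1576] 0.2 0.483 [295 163  19  13 176] [294.2 161.4] [314.1 184.2]
cup [0.4525 0.0167] 0.14 0.453 [253 166  18  13 185] [251.2 164.2] [271.2 187.3]
cup [ 0.4315 -0.1455] 0.22 0.455 [201 166  19  13 184] [200.1 164.3] [220.3 187.5]
blk [ 0.5762 -0.3141 -0.026   0.5073] 0.67 0.656 [152 210  14  16 122] [151.  208.6] [165.8 225.8]
blk [ 4.3920e-01 -2.7250e-01  1.0000e-04 -1.1167e+00] 0.64 0.517 [165 180  14  12 117] [163.8 178.5] [179.3 193.2]
```

```bash
cat >> h.py <<'E'
def Rt(b): 
    z=np.array([0,0,-1.]);y=np.array([np.cos(b),np.sin(b),0]);return np.c_[np.cross(y,z),y,z]
def plan(x,y,z,b,rel=None):
    """row numbers (shift/0.4, turn/pi) from the measured pose (or rel=(pos,R)) to x,y,z, closing line along angle b (mod pi)"""
    s=monitor.get_state()
    p,R=rel if rel else (s["eef_pos"],Ro.from_quat(s["tcp_rot"]).as_matrix())
    a=np.arctan2(y,x);b=min((b+k*np.pi for k in range(-3,4)),key=lambda v:abs(a-v))
    T=Rt(b);d=R.T@(np.array([x,y,z])-p)/.4;w=Ro.from_matrix(R.T@T).as_rotvec()/np.pi
    print("row",np.r_[d,w].round(4).tolist(),"j6~%.2f"%(a-b));return (np.array([x,y,z]),T)
def st():
    s=monitor.get_state();R=Ro.from_quat(s["tcp_rot"]).as_matrix()
    print("t%.2f"%s["time"],s["eef_pos"].round(4),"b%.3f"%np.arctan2(R[1,1],R[0,1]),"tilt",R[:2,2].round(4),"F",s["contact_force"].round(1),"op%.3f"%s["opening"],"ff%.1f"%s["finger_force"])
E
python3 - <<'E'
from h import *
st()
r=plan(.576,-.3142,.12,.55-np.pi/2)
plan(.576,-.3142,.035,.55-np.pi/2,r)
E
```

```text
t0.10 [ 0.2526 -0.6253  0.2491] b-1.187 tilt [-0.0005  0.0021] F [-0.3 -1.1 -0.3] op0.999 ff0.0
row [1.0408, -0.4179, 0.3239, -0.0007, -0.0001, -0.0529] j6~0.52
row [0.0, 0.0, 0.2125, 0.0, 0.0, 0.0] j6~0.52
```

```bash
python3 -m handwheel '[[0.52,-0.21,0.05,0,0,-0.0529,1],[0.96,-0.418,0.1,0,0,-0.0529,0.1],[0.96,-0.418,0.1,0,0,-0.0529,0.1],[0.96,-0.418,0.1,0,0,-0.0529,0.1],[0.96,-0.418,0.1,0,0,-0.0529,0.1],[0.96,-0.418,0.1,0,0,-0.0529,0.1],[0.96,-0.418,0.1,0,0,-0.0529,0.1],[0.96,-0.418,0.1,0,0,-0.0529,0.1],[0.96,-0.418,0.1,0,0,-0.0529,0.1],[0.96,-0.418,0.1,0,0,-0.0529,0.1],[0.96,-0.418,0.1,0,0,-0.0529,0.1]]' 60; python3 - <<'E'
from h import *
st()
b=.55-np.pi/2
r=plan(.576,-.3142,.12,b)
plan(.576,-.3142,.036,b)
ims=snap()
for xy,y in [((.5755,-.3145),.51),((.4384,-.2732),-1.06)]:
    try: print(blkfit(ims,xy,y))
    except Exception as e: print(e)
cv2.imwrite("pics/t1.png",ims["top"][:,:,::-1])
E
```

```text
time: 1.48
eef_pos: [0.5455, -0.3281, 0.2105]
tcp_rot: [0.963, 0.271, 0.0, 0.0]
contact_force: [0.3, 0.6, 1.4]
opening: 0.555
finger_force: 0.0
t1.48 [ 0.5455 -0.3281  0.2105] b-1.023 tilt [ 0.0001 -0.0002] F [0.3 0.6 1.4] op0.555 ff0.0
row [0.0832, 0.0099, 0.2262, 0.0001, 0.0, -0.0006] j6~0.52
row [0.0832, 0.0099, 0.4362, 0.0001, 0.0, -0.0006] j6~0.52
(array([ 0.57611485, -0.31399901,  0.        ,  0.50626497]), np.float64(0.656731808794053))
(array([380.8880597 , 212.60447761]), array([368.0020441 , 270.02359573]))
```

```bash
python3 -m handwheel '[[0.083,0.01,0.2,0,0,0,0.1],[0.083,0.01,0.33,0,0,0,0.1],[0.083,0.01,0.436,0,0,0,0.1],[0.083,0.01,0.436,0,0,0,0.1],[0.083,0.01,0.436,0,0,0,0.1],[0.083,0.01,0.436,0,0,0,-1],[0.083,0.01,0.436,0,0,0,-1],[0.083,0.01,0.436,0,0,0,-1],[0.083,0.01,0.436,0,0,0,-1],[0.083,0.01,0.436,0,0,0,-1],[0.083,0.01,0.436,0,0,0,-1]]' 60; python3 - <<'E'
from h import *
st()
E
```

```text
time: 2.95
eef_pos: [0.5787, -0.3149, 0.0402]
tcp_rot: [0.962, 0.272, 0.002, 0.003]
contact_force: [-0.7, -0.3, 6.5]
opening: 0.255
finger_force: 59.0
t2.95 [ 0.5787 -0.3149  0.0402] b-1.021 tilt [ 0.0052 -0.0043] F [-0.7 -0.3  6.5] op0.255 ff59.0
```

```bash
python3 -m handwheel '[[0,0,-0.15,0,0,0,-1],[0,0,-0.3,0,0,0,-1],[0,0,-0.3,0,0,0,-1],[0,0,-0.3,0,0,0,-1],[0,0,-0.3,0,0,0,-1]]' 60; python3 - <<'E'
from h import *
st()
ims=snap()
a=ims["top"][185:275,330:430];b=ims["scene"][150:250,110:210]
f=lambda c,w,h:cv2.resize(np.clip(c.astype(float)*1.5,0,255).astype(np.uint8),(w,h),interpolation=cv2.INTER_CUBIC)
cv2.imwrite("pics/g1.png",np.hstack([f(a,400,360),f(b,360,360)])[:,:,::-1])
r=plan(.5846,-.1269,.12,.082-np.pi/2)
E
```

```text
time: 3.58
eef_pos: [0.5755, -0.3123, 0.1539]
tcp_rot: [0.962, 0.272, -0.001, -0.001]
contact_force: [1.1, -0.9, -1.1]
opening: 0.252
finger_force: 59.1
t3.58 [ 0.5755 -0.3123  0.1539] b-1.021 tilt [-0.0029  0.0022] F [ 1.1 -0.9 -1.1] op0.252 ff59.1
row [0.2615, -0.3835, 0.0853, -0.001, 0.0007, 0.1489] j6~1.28
```

View pics/g1.png

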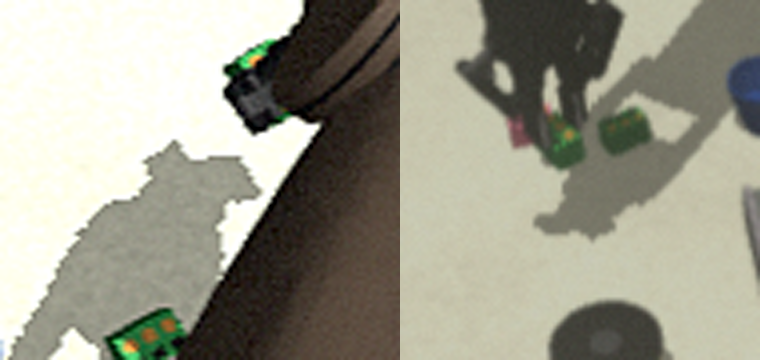

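```bash
python3 -m handwheel '[[0.13,-0.19,0,0,0,0.059,-1],[0.265,-0.3835,0,0,0,0.118,-1],[0.265,-0.3835,0.05,0,0,0.149,-1],[0.265,-0.3835,0.12,0,0,0.149,-1],[0.265,-0.3835,0.165,-0.001,0.0007,0.149,-1],[0.265,-0.3835,0.165,-0.001,0.0007,0.149,-1],[0.265,-0.3835,0.165,-0.001,0.0007,0.149,-1]]' 60; python3 - <<'E'
from h import *
st()
ims=snap()
a=ims["top"][185:245,260:340];b=ims["scene"][170:245,195:285]
f=lambda c,w,h:cv2.resize(np.clip(c.astype(float)*1.7,0,255).astype(np.uint8),(w,h),interpolation=cv2.INTER_CUBIC)
cv2.imwrite("pics/g2.png",np.hstack([f(a,320,240),f(b,480,400)[:, :480][:400] if 0 else f(b,480,240)])[:,:,::-1])
cv2.imwrite("pics/g2.png",np.vstack([f(b,720,600)])[:,:,::-1])
plan(.5861,-.1268,.085,.082-np.pi/2)
E
```

```text
time: 4.55
eef_pos: [0.5874, -0.1281, 0.0906]
tcp_rot: [0.999, 0.04, 0.002, 0.001]
contact_force: [-0.3, 0.4, 0.1]
opening: 0.247
finger_force: 59.2
t4.55 [ 0.5874 -0.1281  0.0906] b-1.490 tilt [ 0.0041 -0.0028] F [-0.3  0.4  0.1] op0.247 ff59.2
row [-0.0038, -0.0036, 0.0157, 0.0012, -0.0016, -0.0004] j6~1.28
```

View pics/g2.png

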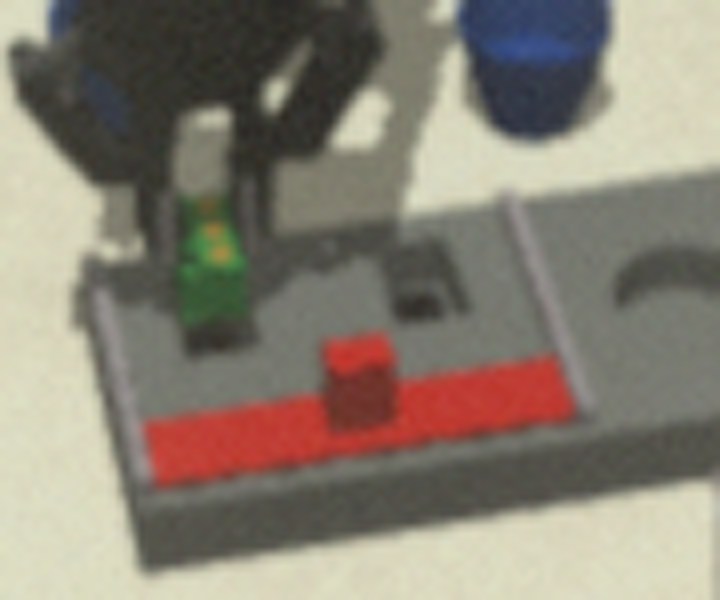

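Scene crop: the block hangs over pocket A, with the front-face top corners at (183,275) and (245,268) and the bottom corners at (185,322) and (243,312). The pocket mouth's front edge is at about y=350. I'll compare these against the projected geometry.

```bash
python3 - <<'E'
from h import *
st()
c=lambda l:(np.array(l)+.5)/8-.5+[195,170]
o=c([(183,275),(245,268),(245-2,312),(185,322)])
s=monitor.get_state();p=s["eef_pos"]
def f(q):
    R=Ro.from_euler("z",.081).as_matrix()
    X=np.array([[.02,-.012,.026],[.02,.012,.026],[.02,.012,0],[.02,-.012,0]])@R.T+q
    return (proj("scene",X)-o).ravel()
r=least_squares(f,[.585,-.127,.045]);print("block origin",r.x.round(4),np.abs(r.fun).max(), "minus TCP",(r.x-p).round(4))
print("pocket mouth A front edge pred",(((proj("scene",np.array([[.0215,-.0135,0],[.0215,.0135,0]])@Ro.from_euler('z',.081).as_matrix().T+[.585,-.1268,.034])-[195,170])+.5)*8).round(0))
E
```

```text
t4.65 [ 0.5877 -0.1281  0.0913] b-1.490 tilt [ 0.0054 -0.0032] F [ 0.2  0.4 -1.2] op0.254 ff59.2
block origin [ 0.4907 -0.1221 -0.0436] 0.30276589988244496 minus TCP [-0.097   0.006  -0.1349]
pocket mouth A front edge pred [[186. 355.]
 [258. 344.]]
```

```bash
python3 - <<'E'
from h import *
c=lambda l:(np.array(l)+.5)/8-.5+[195,170]
o=c([(183,275),(245,268),(245-2,312),(185,322)])
p=monitor.get_state()["eef_pos"]
for dz in(.034,.037,.040,.043):
  def f(q):
    R=Ro.from_euler("z",.081).as_matrix()
    X=np.array([[.02,-.012,.026],[.02,.012,.026],[.02,.012,0],[.02,-.012,0]])@R.T+[q[0],q[1],p[2]-dz]
    return (proj("scene",X)-o).ravel()
  r=least_squares(f,[.585,-.127]);print(dz,"block xy",r.x.round(4),np.abs(r.fun).max(), "minus TCP",(r.x-p[:2]).round(4))
plan(.5861,-.1268,.076,.082-np.pi/2)
E
```

```text
0.034 block xy [ 0.5947 -0.1289] 0.6072733711262686 minus TCP [ 0.007  -0.0008]
0.037 block xy [ 0.5916 -0.1287] 0.5932421077849597 minus TCP [ 0.0039 -0.0006]
0.04 block xy [ 0.5885 -0.1285] 0.5793035680155185 minus TCP [ 0.0008 -0.0004]
0.043 block xy [ 0.5854 -0.1283] 0.5654568378140254 minus TCP [-0.0023 -0.0002]
row [-0.0039, -0.0036, 0.0382, 0.0012, -0.0016, -0.0004] j6~1.28
```

```bash
python3 -m handwheel '[[-0.004,-0.0036,0.03,0.0012,-0.0016,0,-1],[-0.004,-0.0036,0.03,0.0012,-0.0016,0,-1],[-0.004,-0.0036,0.03,0.0012,-0.0016,0,-1],[-0.004,-0.0036,0.03,0.0012,-0.0016,0,-1]]' 60; python3 -m handwheel '[[0,0,0.01,0,0,0,-1],[0,0,0.02,0,0,0,-1],[0,0,0.03,0,0,0,-1],[0,0,0.03,0,0,0,-1]]' 60;python3 - <<'E'
from h import *
st()
E
```

```text
time: 5.15
eef_pos: [0.5853, -0.1257, 0.0781]
tcp_rot: [0.999, 0.041, -0.001, -0.0]
contact_force: [-0.1, -0.2, -0.0]
opening: 0.255
finger_force: 59.2
time: 5.65
eef_pos: [0.5847, -0.1255, 0.0652]
tcp_rot: [0.999, 0.041, -0.002, -0.001]
contact_force: [-0.3, 1.0, -1.3]
opening: 0.25
finger_force: 59.2
t5.65 [ 0.5847 -0.1255  0.0652] b-1.489 tilt [-0.0034  0.0015] F [-0.3  1.  -1.3] op0.250 ff59.2
```

```bash
python3 -m handwheel '[[0,0,0.01,0,0,0,-1],[0,0,0.02,0,0,0,-1],[0,0,0.025,0,0,0,-1],[0,0,0.025,0,0,0,-1]]' 60;python3 - <<'E'
from h import *
st()
E
python3 -m handwheel '[[0,0,0.01,0,0,0,-1],[0,0,0.015,0,0,0,-1],[0,0,0.015,0,0,0,-1]]' 60;python3 - <<'E'
from h import *
st()
ims=snap()
b=ims["scene"][170:245,195:285]
f=lambda c,w,h:cv2.resize(np.clip(c.astype(float)*1.7,0,255).astype(np.uint8),(w,h),interpolation=cv2.INTER_CUBIC)
cv2.imwrite("pics/g3.png",f(b,720,600)[:,:,::-1])
E
```

```text
time: 6.15
eef_pos: [0.5849, -0.1256, 0.0556]
tcp_rot: [0.999, 0.041, -0.001, -0.001]
contact_force: [-0.3, 0.2, -0.4]
opening: 0.252
finger_force: 59.2
t6.15 [ 0.5849 -0.1256  0.0556] b-1.489 tilt [-0.0028  0.0013] F [-0.3  0.2 -0.4] op0.252 ff59.2
time: 6.52
eef_pos: [0.5856, -0.1258, 0.0532]
tcp_rot: [0.999, 0.041, -0.002, -0.001]
contact_force: [-6.6, 0.9, 14.0]
opening: 0.256
finger_force: 67.6
t6.53 [ 0.5856 -0.1258  0.0532] b-1.488 tilt [-0.0032  0.001 ] F [-6.6  0.9 14. ] op0.256 ff67.6
```

View pics/g3.png

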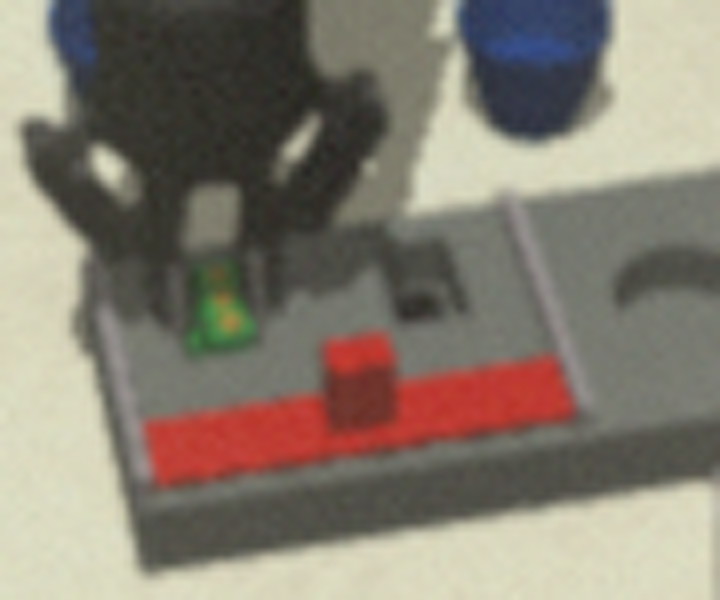

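The scene crop shows the block seated deep in pocket A, about 5 mm proud, with the fingertips on the caddy face. I release, close the fingers and press.

```bash
python3 -m handwheel '[[0,0,-0.008,0,0,0,-0.2],[0,0,-0.008,0,0,0,-0.2],[0,0,-0.008,0,0,0,-0.2],[0,0,-0.06,0,0,0,-0.2],[0,0,-0.06,0,0,0,-1],[0,0,-0.06,0,0,0,-1],[0,0,-0.06,0,0,0,-1],[0,0,-0.06,0,0,0,-1],[0,0,-0.04,0,0,0,-1],[0,0,-0.025,0,0,0,-1],[0,0,-0.015,0,0,0,-1],[0,0,-0.015,0,0,0,-1]]' 40;python3 - <<'E'
from h import *
st()
E
python3 -m handwheel '[[0,0,0.01,0,0,0,-1],[0,0,0.02,0,0,0,-1],[0,0,0.02,0,0,0,-1]]';python3 - <<'E'
from h import *
st()
E
```

```text
time: 8.12
eef_pos: [0.5847, -0.1255, 0.0552]
tcp_rot: [0.999, 0.041, -0.002, -0.001]
contact_force: [0.6, 0.7, 0.5]
opening: 0.001
finger_force: 0.0
t8.12 [ 0.5847 -0.1255  0.0552] b-1.489 tilt [-0.0034  0.0016] F [0.6 0.7 0.5] op0.001 ff0.0
time: 8.5
eef_pos: [0.5858, -0.1259, 0.053]
tcp_rot: [0.999, 0.041, -0.002, -0.001]
contact_force: [-10.5, 2.7, 23.5]
opening: 0.005
finger_force: 11.5
t8.50 [ 0.5858 -0.1259  0.053 ] b-1.488 tilt [-0.0041  0.0011] F [-10.5   2.7  23.5] op0.005 ff11.5
```

```bash
python3 -m handwheel '[[0,0,-0.15,0,0,0,-1],[0,0,-0.3,0,0,0,-0.3],[0,0,-0.4,0,0,0,0.1],[0,0,-0.4,0,0,0,0.1]]';python3 - <<'E'
from h import *
st()
ims=snap()
try: print(blkfit(ims,(.4392,-.2725),-1.09))
except Exception as e: print(e)
cv2.imwrite("pics/t2.png",ims["top"][:,:,::-1]);cv2.imwrite("pics/s2.png",ims["scene"][:,:,::-1])
s=monitor.get_state();R=Ro.from_quat(s["tcp_rot"]).as_matrix();T=Rt(-2.66)
for z in(.12,.040): print((R.T@(np.array([.439,-.2728,z])-s["eef_pos"])/.4).round(4),(Ro.from_matrix(R.T@T).as_rotvec()/np.pi).round(4))
E
```

```text
time: 9.0
eef_pos: [0.5879, -0.1267, 0.2135]
tcp_rot: [0.999, 0.041, 0.004, 0.002]
contact_force: [0.8, -0.6, 0.1]
opening: 0.549
finger_force: 0.0
t9.00 [ 0.5879 -0.1267  0.2135] b-1.489 tilt [ 0.0073 -0.0027] F [ 0.8 -0.6  0.1] op0.549 ff0.0
(array([ 4.38118883e-01, -2.73223606e-01, -5.78661621e-04, -1.04125126e+00]), np.float64(1.4338387909346837))
[-0.3942  0.3368  0.2201] [0.     0.0007 0.3728]
[-0.3938  0.337   0.4201] [0.     0.0007 0.3728]
```

```bash
python3 -m handwheel '[[-0.1,0.085,0,0,0,0.06,0.1],[-0.2,0.17,0,0,0,0.12,0.1],[-0.3,0.255,0.05,0,0,0.18,0.1],[-0.393,0.337,0.1,0,0,0.24,0.1],[-0.393,0.337,0.15,0,0,0.3,0.1],[-0.393,0.337,0.2,0,0,0.3728,0.1],[-0.393,0.337,0.2,0,0,0.3728,0.1],[-0.393,0.337,0.2,0,0,0.3728,0.1],[-0.393,0.337,0.2,0,0,0.3728,0.1]]';python3 - <<'E'
from h import *
st()
s=monitor.get_state();R=Ro.from_quat(s["tcp_rot"]).as_matrix();T=Rt(-2.64)
for z in(.038,): print((R.T@(np.array([.439,-.2728,z])-s["eef_pos"])/.4).round(4),(Ro.from_matrix(R.T@T).as_rotvec()/np.pi).round(4))
E
```

```text
time: 10.22
eef_pos: [0.4392, -0.2725, 0.1272]
tcp_rot: [0.856, -0.518, -0.002, -0.0]
contact_force: [1.0, 1.6, -0.3]
opening: 0.552
finger_force: 0.0
t10.22 [ 0.4392 -0.2725  0.1272] b-2.659 tilt [-0.0035  0.0022] F [ 1.   1.6 -0.3] op0.552 ff0.0
[0.0012 0.0004 0.2229] [ 0.0007  0.0012 -0.0061]
```

```bash
python3 -m handwheel '[[0,0,0.12,0,0,-0.006,0.1],[0,0,0.223,0,0,-0.006,0.1],[0,0,0.223,0,0,-0.006,0.1],[0,0,0.223,0,0,-0.006,0.1],[0,0,0.223,0,0,-0.006,-1],[0,0,0.223,0,0,-0.006,-1],[0,0,0.223,0,0,-0.006,-1],[0,0,0.223,0,0,-0.006,-1],[0,0,0.223,0,0,-0.006,-1],[0,0,0.223,0,0,-0.006,-1]]' 60;python3 - <<'E'
from h import *
st()
E
python3 -m handwheel '[[0,0,-0.1,0,0,0,-1],[0,0,-0.25,0,0,0,-1],[0,0,-0.3,0,0,0,-1],[0,0,-0.3,0,0,0,-1],[0,0,-0.3,0,0,0,-1]]';python3 - <<'E'
from h import *
st()
s=monitor.get_state();R=Ro.from_quat(s["tcp_rot"]).as_matrix();T=Rt(-1.489)
for z in(.09,): print((R.T@(np.array([.5797,-.0464,z])-s["eef_pos"])/.4).round(4),(Ro.from_matrix(R.T@T).as_rotvec()/np.pi).round(4))
E
```

```text
time: 11.48
eef_pos: [0.4408, -0.274, 0.0414]
tcp_rot: [0.86, -0.51, 0.001, 0.001]
contact_force: [-0.5, -0.1, 6.1]
opening: 0.251
finger_force: 58.6
t11.47 [ 0.4408 -0.274   0.0414] b-2.641 tilt [ 0.0007 -0.0017] F [-0.5 -0.1  6.1] op0.251 ff58.6
time: 12.1
eef_pos: [0.439, -0.2723, 0.1577]
tcp_rot: [0.86, -0.51, -0.002, -0.0]
contact_force: [-0.3, 0.5, -1.7]
opening: 0.244
finger_force: 59.0
t12.10 [ 0.439  -0.2723  0.1577] b-2.641 tilt [-0.0038  0.0025] F [-0.3  0.5 -1.7] op0.244 ff59.0
[-0.326  -0.58    0.1692] [-1.000e-04  1.500e-03 -3.668e-01]
```

```bash
python3 -m handwheel '[[-0.05,-0.1,0,0,0,-0.06,-1],[-0.11,-0.2,0,0,0,-0.12,-1],[-0.17,-0.3,0,0,0,-0.18,-1],[-0.22,-0.4,0,0,0,-0.24,-1],[-0.28,-0.5,0,0,0,-0.3,-1],[-0.326,-0.583,0.06,0,0,-0.3668,-1],[-0.326,-0.583,0.12,0,0.001,-0.3668,-1],[-0.326,-0.583,0.15,0,0.001,-0.3668,-1],[-0.326,-0.583,0.15,0,0.001,-0.3668,-1],[-0.326,-0.583,0.15,0,0.001,-0.3668,-1],[-0.326,-0.583,0.15,0,0.001,-0.3668,-1]]';python3 - <<'E'
from h import *
st()
plan(.5784,-.0457,.078,-1.489)
E
```

```text
time: 13.48
eef_pos: [0.5823, -0.0472, 0.1001]
tcp_rot: [0.999, 0.041, 0.001, 0.001]
contact_force: [0.2, 0.1, 0.2]
opening: 0.247
finger_force: 59.1
t13.47 [ 0.5823 -0.0472  0.1001] b-1.490 tilt [ 0.0025 -0.0009] F [0.2 0.1 0.2] op0.247 ff59.1
row [-0.0095, -0.0046, 0.0551, 0.0004, -0.0008, -0.0002] j6~1.41
```

```bash
python3 -m handwheel '[[-0.0095,-0.0046,0.05,0,-0.001,0,-1],[-0.0095,-0.0046,0.05,0,-0.001,0,-1],[-0.0095,-0.0046,0.05,0,-0.001,0,-1],[-0.0095,-0.0046,0.05,0,-0.001,0,-1]]'; python3 -m handwheel '[[0,0,0.01,0,0,0,-1],[0,0,0.02,0,0,0,-1],[0,0,0.03,0,0,0,-1],[0,0,0.03,0,0,0,-1]]';python3 - <<'E'
from h import *
st()
ims=snap()
b=ims["scene"][170:245,195:285]
f=lambda c,w,h:cv2.resize(np.clip(c.astype(float)*1.7,0,255).astype(np.uint8),(w,h),interpolation=cv2.INTER_CUBIC)
cv2.imwrite("pics/g4.png",f(b,720,600)[:,:,::-1])
E
```

```text
time: 13.98
eef_pos: [0.578, -0.0451, 0.0791]
tcp_rot: [0.999, 0.041, -0.001, 0.0]
contact_force: [0.2, -0.1, -1.2]
opening: 0.248
finger_force: 59.1
time: 14.48
eef_pos: [0.578, -0.0451, 0.0667]
tcp_rot: [0.999, 0.041, -0.001, 0.0]
contact_force: [1.5, -0.4, -1.0]
opening: 0.247
finger_force: 59.0
t14.47 [ 0.578  -0.0451  0.0667] b-1.489 tilt [-0.0017 -0.0007] F [ 1.5 -0.4 -1. ] op0.247 ff59.0
```

View pics/g4.png

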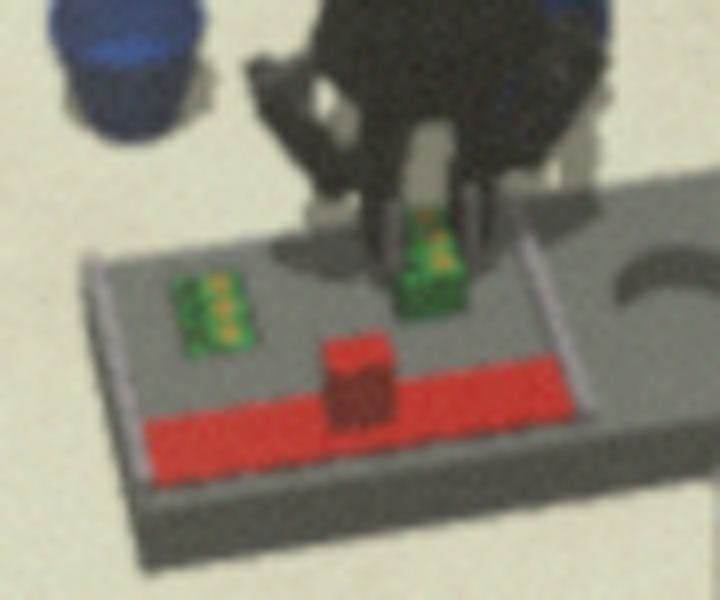

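The crop shows block A flush at (220,310). Block 2 is going into pocket B at (430,280), inside the mouth with no contact force. I'll continue down, then release and press.

```bash
python3 -m handwheel '[[0,0,0.01,0,0,0,-1],[0,0,0.02,0,0,0,-1],[0,0,0.027,0,0,0,-1],[0,0,0.027,0,0,0,-1]]';python3 -m handwheel '[[0,0,0.01,0,0,0,-1],[0,0,0.013,0,0,0,-1],[0,0,0.013,0,0,0,-1]]';python3 - <<'E'
from h import *
st()
E
```

```text
time: 15.08
eef_pos: [0.5781, -0.0452, 0.0561]
tcp_rot: [0.999, 0.041, -0.001, 0.0]
contact_force: [4.0, -0.4, -1.0]
opening: 0.25
finger_force: 59.1
time: 15.45
eef_pos: [0.5783, -0.0452, 0.0533]
tcp_rot: [0.999, 0.041, -0.001, 0.0]
contact_force: [-0.8, 0.6, 12.6]
opening: 0.251
finger_force: 66.0
t15.45 [ 0.5783 -0.0452  0.0533] b-1.489 tilt [-0.0029 -0.0007] F [-0.8  0.6 12.6] op0.251 ff66.0
```

```bash
python3 -m handwheel '[[0,0,-0.008,0,0,0,-0.2],[0,0,-0.008,0,0,0,-0.2],[0,0,-0.008,0,0,0,-0.2],[0,0,-0.06,0,0,0,-0.2],[0,0,-0.06,0,0,0,-1],[0,0,-0.06,0,0,0,-1],[0,0,-0.06,0,0,0,-1],[0,0,-0.06,0,0,0,-1],[0,0,-0.04,0,0,0,-1],[0,0,-0.025,0,0,0,-1],[0,0,-0.015,0,0,0,-1],[0,0,-0.015,0,0,0,-1]]' 40
python3 -m handwheel '[[0,0,0.01,0,0,0,-1],[0,0,0.022,0,0,0,-1],[0,0,0.022,0,0,0,-1]]'
python3 -m handwheel '[[0,0,-0.15,0,0,0,-1],[0,0,-0.3,0,0,0,-1],[0,0,-0.4,0,0,0,-1],[0,0,-0.4,0,0,0,-1]]';python3 - <<'E'
from h import *
st()
c=.0805
u=np.array([np.cos(c),np.sin(c)])
tab=np.array([.6549,-.0808])
print("start",tab+.03*u,"end",tab-.06*u)
plan(*(tab+.035*u),.085,c)   # closing line along caddy x? 
plan(*(tab+.035*u),.085,c-np.pi/2)
E
```

```text
time: 16.95
eef_pos: [0.5772, -0.045, 0.0561]
tcp_rot: [0.999, 0.041, -0.002, 0.0]
contact_force: [-0.1, -0.9, 0.4]
opening: -0.003
finger_force: 0.0
time: 17.32
eef_pos: [0.5784, -0.0453, 0.053]
tcp_rot: [0.999, 0.041, -0.002, 0.0]
contact_force: [-10.9, 2.3, 24.0]
opening: 0.001
finger_force: 12.1
time: 17.82
eef_pos: [0.5806, -0.0456, 0.2133]
tcp_rot: [0.999, 0.041, 0.003, 0.002]
contact_force: [-0.1, 0.9, -0.4]
opening: -0.002
finger_force: 0.0
t17.82 [ 0.5806 -0.0456  0.2133] b-1.489 tilt [ 0.0069 -0.0031] F [-0.1  0.9 -0.4] op-0.002 ff0.0
start [ 0.68480285 -0.07838761] end [ 0.5950943  -0.08562479]
row [0.2633, 0.1019, 0.3229, 0.0026, -0.0008, -0.4995] j6~-0.19
row [0.2633, 0.1019, 0.3229, 0.0012, -0.0021, 0.0005] j6~1.38
```

```bash
python3 -m handwheel '[[0.13,0.05,0,0,0,0,-1],[0.265,0.102,0,0,0,0,-1],[0.265,0.102,0.1,0,0,0,-1],[0.265,0.102,0.2,0,-0.001,0,-1],[0.265,0.102,0.3,0,-0.001,0,-1],[0.265,0.102,0.345,0,-0.001,0,-1],[0.265,0.102,0.345,0,-0.001,0,-1],[0.265,0.102,0.345,0,-0.001,0,-1]]'
python3 -m handwheel '[[-0.03,0,0,0,0,0,-1],[-0.06,0,0,0,0,0,-1],[-0.09,0,0,0,0,0,-1],[-0.12,0,0,0,0,0,-1],[-0.15,0,0,0,0,0,-1],[-0.17,0,0,0,0,0,-1],[-0.18,0,0,0,0,0,-1],[-0.18,0,0,0,0,0,-1]]';python3 - <<'E'
from h import *
st()
p=monitor.get_state()["eef_pos"][:2];c=.0805;print("past open tab centre",(p-[.6549,-.0808])@[np.cos(c),np.sin(c)])
E
```

```text
time: 18.82
eef_pos: [0.6878, -0.0773, 0.0716]
tcp_rot: [0.999, 0.041, -0.002, 0.001]
contact_force: [0.1, 0.3, -0.5]
opening: 0.002
finger_force: 0.0
time: 19.82
eef_pos: [0.6139, -0.0828, 0.0696]
tcp_rot: [0.999, 0.041, -0.004, -0.0]
contact_force: [-0.3, 0.4, -1.5]
opening: 0.006
finger_force: 0.0
t19.82 [ 0.6139 -0.0828  0.0696] b-1.489 tilt [-0.0083 -0.0003] F [-0.3  0.4 -1.5] op0.006 ff0.0
past open tab centre -0.04101835294708819
```

```bash
python3 -m handwheel '[[-0.01,0,0,0,0,0,-1],[-0.015,0,0,0,0,0,-1],[-0.015,0,0,0,0,0,-1]]'
python3 - <<'E'
from h import *
st()
ims=snap()
b=ims["scene"][170:245,195:285]
f=lambda c,w,h:cv2.resize(np.clip(c.astype(float)*1.7,0,255).astype(np.uint8),(w,h),interpolation=cv2.INTER_CUBIC)
cv2.imwrite("pics/g5.png",f(b,720,600)[:,:,::-1])
E
```

```text
time: 20.2
eef_pos: [0.6129, -0.0829, 0.0698]
tcp_rot: [0.999, 0.04, 0.003, 0.0]
contact_force: [15.2, 1.1, -10.7]
opening: 0.001
finger_force: 7.2
t20.20 [ 0.6129 -0.0829  0.0698] b-1.490 tilt [ 0.0068 -0.0007] F [ 15.2   1.1 -10.7] op0.001 ff7.2
```

View pics/g5.png

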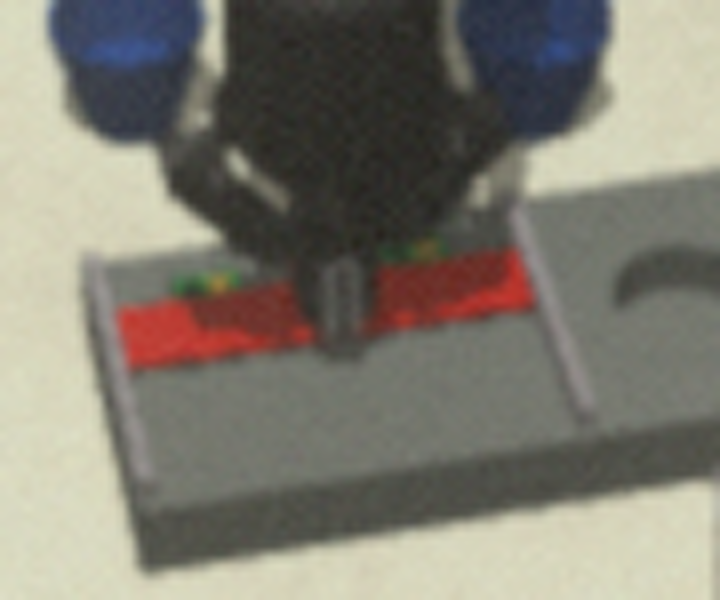

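The keeper bar is at its stop: the scene crop shows it over both blocks, 15 N back-force, about 60 mm travel. Now I back off and start the cups, remeasuring as I go.

```bash
cat >> h.py <<'E'
CUPS=[(.5767,.3389),(.43,.263),(.4564,.1576),(.4525,.0167),(.4315,-.1455)]
def cups(save=None):
    ims=snap()
    for i,c in enumerate(CUPS):
        try: q,e=cupfit(ims,c);print(i,q[:2].round(4),e.round(2))
        except Exception as e: print(i,"?")
    if save: cv2.imwrite("pics/%s_t.png"%save,ims["top"][:,:,::-1]);cv2.imwrite("pics/%s_s.png"%save,ims["scene"][:,:,::-1])
E
python3 -m handwheel '[[0.04,0,0,0,0,0,-1],[0.06,0,-0.1,0,0,0,-1],[0.06,0,-0.25,0,0,0,0],[0.06,0,-0.35,0,0,0,1],[0.06,0,-0.35,0,0,0,1]]' 20
python3 - <<'E'
from h import *
st();cups("c0")
for b in(-1.489,-1.2,-.9):plan(.4525,.0167,.15,b)
E
```

```text
time: 20.92
eef_pos: [0.6357, -0.0818, 0.2149]
tcp_rot: [0.999, 0.041, 0.001, 0.002]
contact_force: [-0.3, -0.4, -0.6]
opening: 0.636
finger_force: 0.0
t20.93 [ 0.6357 -0.0818  0.2149] b-1.489 tilt [ 0.0014 -0.0032] F [-0.3 -0.4 -0.6] op0.636 ff0.0
0 [0.5768 0.3388] 0.24
1 [0.4299 0.263 ] 0.27
2 [0.4564 0.1576] 0.2
3 ?
4 [ 0.4353 -0.1636] 8.38
row [-0.4288, -0.2809, 0.1515, -0.0, 0.0024, 0.0001] j6~1.53
row [-0.4288, -0.2809, 0.1515, -0.0004, 0.0024, -0.0919] j6~1.24
row [-0.4288, -0.2809, 0.1515, -0.0007, 0.0023, -0.1874] j6~0.94
```

```bash
python3 - <<'E'
from h import *
plan(.4564,.1576,.15,-1.489+0) if 0 else None
s=monitor.get_state();R=Ro.from_quat(s["tcp_rot"]).as_matrix()
print((R.T@(np.array([.4564,.1576,.14])-s["eef_pos"])/.4).round(4))
E
```

```text
[-0.39   -0.6311  0.1763]
```

```bash
python3 -m handwheel '[[-0.09,-0.14,0,0,0,0,1],[-0.18,-0.28,0,0,0,0,1],[-0.27,-0.42,0,0,0,0,1],[-0.35,-0.56,0.05,0,0,0,1],[-0.39,-0.631,0.12,0,0.001,0,1],[-0.39,-0.631,0.17,0,0.001,0,1],[-0.39,-0.631,0.17,0,0.001,0,1],[-0.39,-0.631,0.17,0,0.001,0,1],[-0.39,-0.631,0.17,0,0.001,0,1]]'
python3 - <<'E'
from h import *
st();cups("c1")
s=monitor.get_state();R=Ro.from_quat(s["tcp_rot"]).as_matrix()
print((R.T@(np.array([.4564,.1576,.053])-s["eef_pos"])/.4).round(4))
E
```

```text
time: 22.15
eef_pos: [0.458, 0.1569, 0.1437]
tcp_rot: [0.999, 0.04, -0.001, 0.0]
contact_force: [-0.3, 0.7, 0.0]
opening: 1.001
finger_force: 0.0
t22.15 [0.458  0.1569 0.1437] b-1.490 tilt [-0.0015 -0.0005] F [-0.3  0.7  0. ] op1.001 ff0.0
0 [0.5767 0.3389] 0.22
1 [0.421 0.259] 9.49
2 [0.4504 0.1472] 6.29
3 [0.4524 0.0168] 0.2
4 [ 0.4315 -0.1455] 0.24
[-0.0033 -0.0019  0.2267]
```

```bash
python3 -m handwheel '[[-0.0033,-0.002,0.1,0,0,0,1],[-0.0033,-0.002,0.18,0,0,0,1],[-0.0033,-0.002,0.227,0,0,0,1],[-0.0033,-0.002,0.227,0,0,0,1],[-0.0033,-0.002,0.227,0,0,0,0.2],[-0.0033,-0.002,0.227,0,0,0,0.2],[-0.0033,-0.002,0.227,0,0,0,0.2],[-0.0033,-0.002,0.227,0,0,0,0.2]]' 20
python3 - <<'E'
from h import *
st()
E
python3 -m handwheel '[[0,0,-0.05,0,0,0,0.2],[0,0,-0.15,0,0,0,0.2],[0,0,-0.25,0,0,0,0.2],[0,0,-0.25,0,0,0,0.2],[0,0,-0.25,0,0,0,0.2]]'
python3 - <<'E'
from h import *
st()
ims=snap()
b=ims["scene"][110:200,250:358]
f=lambda c,w,h:cv2.resize(np.clip(c.astype(float)*1.7,0,255).astype(np.uint8),(w,h),interpolation=cv2.INTER_CUBIC)
cv2.imwrite("pics/g6.png",f(b,720,600)[:,:,::-1])
E
```

```text
time: 23.25
eef_pos: [0.4567, 0.1581, 0.0538]
tcp_rot: [0.999, 0.041, -0.0, 0.0]
contact_force: [-1.2, -1.2, 6.5]
opening: 0.747
finger_force: 22.2
t23.25 [0.4567 0.1581 0.0538] b-1.489 tilt [-0.     -0.0004] F [-1.2 -1.2  6.5] op0.747 ff22.2
time: 23.88
eef_pos: [0.4551, 0.158, 0.1515]
tcp_rot: [0.999, 0.041, -0.002, 0.0]
contact_force: [-0.3, -0.5, -0.9]
opening: 0.745
finger_force: 22.5
t23.88 [0.4551 0.158  0.1515] b-1.489 tilt [-0.0036 -0.0007] F [-0.3 -0.5 -0.9] op0.745 ff22.5
```

View pics/g6.png

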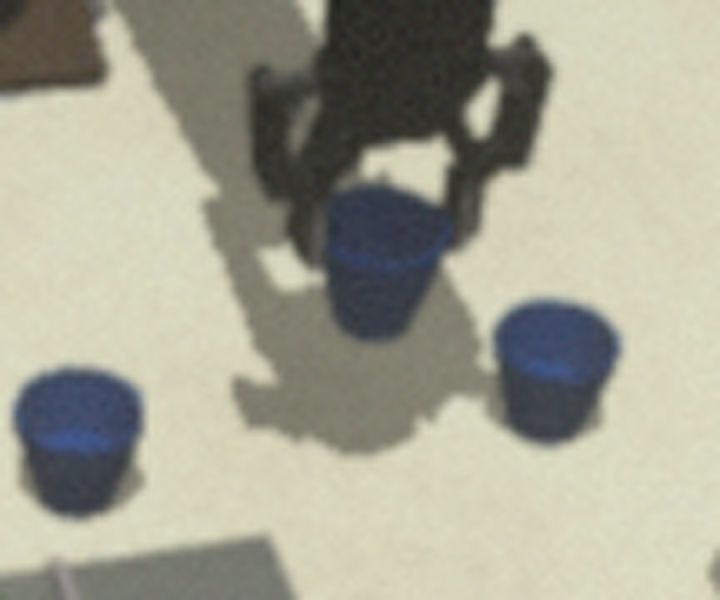

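The crop shows the cup held upright at (385,260) between the pads at its rim. On to the well.

```bash
python3 -m handwheel '[[0.1,0.09,0,0,0,0,0.2],[0.2,0.18,0,0,0,0,0.2],[0.3,0.26,0,0,0,0,0.2],[0.3375,0.2963,0,0,0,0,0.2],[0.3375,0.2963,0.08,0,-0.001,0,0.2],[0.3375,0.2963,0.14,0,-0.001,0,0.2],[0.3375,0.2963,0.14,0,-0.001,0,0.2],[0.3375,0.2963,0.14,0,-0.001,0,0.2]]' 20
python3 - <<'E'
from h import *
st()
s=monitor.get_state();R=Ro.from_quat(s["tcp_rot"]).as_matrix()
print((R.T@(np.array([.5993,.0507,.065])-s["eef_pos"])/.4).round(4))
E
```

```text
time: 24.98
eef_pos: [0.5998, 0.0513, 0.096]
tcp_rot: [0.999, 0.041, -0.003, 0.0]
contact_force: [0.5, -1.1, -0.6]
opening: 0.746
finger_force: 22.5
t24.98 [0.5998 0.0513 0.096 ] b-1.489 tilt [-0.006  -0.0008] F [ 0.5 -1.1 -0.6] op0.746 ff22.5
[-0.0008  0.0013  0.0776]
```

```bash
python3 -m handwheel '[[-0.0008,0.0013,0.03,0,0.001,0,0.2],[-0.0008,0.0013,0.055,0,0.002,0,0.2],[-0.0008,0.0013,0.07,0,0.002,0,0.2],[-0.0008,0.0013,0.077,0,0.002,0,0.2],[-0.0008,0.0013,0.077,0,0.002,0,0.2]]' 20
python3 - <<'E'
from h import *
st()
E
```

```text
time: 25.6
eef_pos: [0.5993, 0.0504, 0.0647]
tcp_rot: [0.999, 0.041, -0.0, 0.0]
contact_force: [0.4, 0.5, -1.1]
opening: 0.748
finger_force: 22.5
t25.60 [0.5993 0.0504 0.0647] b-1.489 tilt [ 0.     -0.0003] F [ 0.4  0.5 -1.1] op0.748 ff22.5
```

```bash
python3 -m handwheel '[[0,0,0.004,0,0,0,0.2],[0,0,0.004,0,0,0,0.2],[0,0,0.004,0,0,0,1],[0,0,0.004,0,0,0,1],[0,0,0.004,0,0,0,1],[0,0,-0.1,0,0,0,1],[0,0,-0.25,0,0,0,1],[0,0,-0.35,0,0,0,1],[-0.1,0,-0.35,0,0,0,1],[-0.2,0,-0.35,0,0,0,1]]' 20
python3 - <<'E'
from h import *
st()
ims=snap();
try: print("well cup",cupfit(ims,(.5993,.0504),.01))
except Exception as e:print(e)
s=monitor.get_state();R=Ro.from_quat(s["tcp_rot"]).as_matrix()
print((R.T@(np.array([.4524,.0168,.14])-s["eef_pos"])/.4).round(4))
for i,c in enumerate(CUPS):
    try: q,e=cupfit(ims,c);print(i,q[:2].round(4),e.round(2))
    except Exception as e: print(i,"?")
E
```

```text
time: 26.85
eef_pos: [0.5191, 0.0438, 0.2058]
tcp_rot: [0.999, 0.041, 0.001, 0.0]
contact_force: [-0.2, 0.1, -0.4]
opening: 1.0
finger_force: 0.0
t26.85 [0.5191 0.0438 0.2058] b-1.489 tilt [ 0.002  -0.0006] F [-0.2  0.1 -0.4] op1.000 ff0.0
(array([252.86503067, 265.95092025]), array([230.32437501, 201.90420201]))
[-0.1636  0.0553  0.1599]
0 [0.5767 0.3388] 0.24
1 [0.4302 0.2659] 2.97
2 ?
3 [0.4516 0.0036] 5.52
4 [ 0.4315 -0.1455] 0.24
```

```bash
python3 -m handwheel '[[-0.08,0.03,0,0,0,0,1],[-0.1636,0.0553,0.05,0,0,0,1],[-0.1636,0.0553,0.12,0,0,0,1],[-0.1636,0.0553,0.16,0,0,0,1],[-0.1636,0.0553,0.16,0,0,0,1],[-0.1636,0.0553,0.16,0,0,0,1]]' 20
python3 - <<'E'
from h import *
st();cups("c2")
try: print("well cup",cupfit({"top":cv2.imread("pics/c2_t.png")[:,:,::-1].copy()},(.5993,.0504),.01))
except Exception as e:print(e)
s=monitor.get_state();R=Ro.from_quat(s["tcp_rot"]).as_matrix()
print((R.T@(np.array([.4524,.0168,.053])-s["eef_pos"])/.4).round(4))
sc=cv2.imread("pics/c2_s.png")
X=proj("scene",CUP+[.4524,.0168,0]);print(blob(sc[:,:,::-1].copy(),"blueS",X.mean(0))[1],X.min(0),X.max(0))
E
```

```text
time: 27.7
eef_pos: [0.4573, 0.0164, 0.1418]
tcp_rot: [0.999, 0.041, 0.001, 0.0]
contact_force: [-0.0, -0.2, -0.5]
opening: 0.999
finger_force: 0.0
t27.70 [0.4573 0.0164 0.1418] b-1.489 tilt [ 0.0018 -0.0006] F [-0.  -0.2 -0.5] op0.999 ff0.0
0 [0.5767 0.3389] 0.22
1 [0.43   0.2631] 0.27
2 ?
3 ?
4 [ 0.4315 -0.1455] 0.24
well cup (array([0.59990627, 0.04984214, 0.        , 0.        ]), np.float64(0.21823616827908823))
[-0.0127 -0.0022  0.2226]
[252 166  19  19 203] [251.2623898  164.13207576] [271.22584434 187.2405027 ]
```

```bash
python3 -m handwheel '[[-0.0127,-0.002,0.1,0,-0.001,0,1],[-0.0127,-0.002,0.18,0,-0.001,0,1],[-0.0127,-0.002,0.222,0,-0.001,0,1],[-0.0127,-0.002,0.222,0,-0.001,0,1],[-0.0127,-0.002,0.222,0,-0.001,0,0.2],[-0.0127,-0.002,0.222,0,-0.001,0,0.2],[-0.0127,-0.002,0.222,0,-0.001,0,0.2],[-0.0127,-0.002,0.222,0,-0.001,0,0.2]]' 20
python3 -m handwheel '[[0,0,-0.05,0,0,0,0.2],[0,0,-0.15,0,0,0,0.2],[0,0,-0.25,0,0,0,0.2],[0,0,-0.25,0,0,0,0.2],[0,0,-0.25,0,0,0,0.2]]'
python3 - <<'E'
from h import *
st()
s=monitor.get_state();R=Ro.from_quat(s["tcp_rot"]).as_matrix()
print((R.T@(np.array([.5997,.0503,.16])-s["eef_pos"])/.4).round(4))
E
```

```text
time: 28.8
eef_pos: [0.4525, 0.0167, 0.0538]
tcp_rot: [0.999, 0.041, 0.0, 0.0]
contact_force: [0.1, 0.9, 6.0]
opening: 0.732
finger_force: 22.1
time: 29.42
eef_pos: [0.4507, 0.017, 0.1514]
tcp_rot: [0.999, 0.041, -0.002, 0.0]
contact_force: [-0.4, 0.4, -1.1]
opening: 0.736
finger_force: 22.5
t29.43 [0.4507 0.017  0.1514] b-1.489 tilt [-0.0039 -0.0005] F [-0.4  0.4 -1.1] op0.736 ff22.5
[ 0.378  -0.0525 -0.0231]
```

```bash
python3 -m handwheel '[[0.05,-0.01,-0.06,0,0,0,0.2],[0.2,-0.03,-0.06,0,0,0,0.2],[0.3,-0.045,-0.06,0,0,0,0.2],[0.378,-0.0525,-0.04,0,0,0,0.2],[0.378,-0.0525,0.02,0,0,0,0.2],[0.378,-0.0525,0.06,0,0,0,0.2],[0.378,-0.0525,0.06,0,0,0,0.2],[0.378,-0.0525,0.06,0,0,0,0.2]]' 20
python3 - <<'E'
from h import *
st()
s=monitor.get_state();R=Ro.from_quat(s["tcp_rot"]).as_matrix()
print((R.T@(np.array([.5997,.0503,.0865])-s["eef_pos"])/.4).round(4),(Ro.from_matrix(R.T@Rt(-1.489)).as_rotvec()/np.pi).round(4))
E
```

```text
time: 30.42
eef_pos: [0.6002, 0.05, 0.1279]
tcp_rot: [0.999, 0.041, -0.001, 0.0]
contact_force: [-0.4, -0.5, 0.3]
opening: 0.735
finger_force: 22.5
t30.43 [0.6002 0.05   0.1279] b-1.489 tilt [-0.0026 -0.0006] F [-0.4 -0.5  0.3] op0.735 ff22.5
[-0.001  -0.0008  0.1035] [ 0.0001  0.0009 -0.    ]
```

```bash
python3 -m handwheel '[[-0.001,0,0.04,0,0.001,0,0.2],[-0.001,0,0.07,0,0.001,0,0.2],[-0.001,0,0.09,0,0.001,0,0.2],[-0.001,0,0.103,0,0.001,0,0.2],[-0.001,0,0.103,0,0.001,0,0.2]]' 20
python3 - <<'E'
from h import *
st()
E
python3 -m handwheel '[[0,0,0.004,0,0,0,0.2],[0,0,0.004,0,0,0,0.2]]' 20
python3 - <<'E'
from h import *
st()
E
```

```text
time: 31.05
eef_pos: [0.6001, 0.0501, 0.0865]
tcp_rot: [0.999, 0.041, 0.0, 0.0]
contact_force: [0.4, -0.1, 0.0]
opening: 0.731
finger_force: 22.5
t31.05 [0.6001 0.0501 0.0865] b-1.489 tilt [ 0.0008 -0.0003] F [ 0.4 -0.1  0. ] op0.731 ff22.5
time: 31.3
eef_pos: [0.6005, 0.0501, 0.0858]
tcp_rot: [0.999, 0.041, 0.001, 0.0]
contact_force: [0.0, 0.1, 3.7]
opening: 0.74
finger_force: 22.7
t31.30 [0.6005 0.0501 0.0858] b-1.489 tilt [ 0.002  -0.0005] F [0.  0.1 3.7] op0.740 ff22.7
```

```bash
python3 -m handwheel '[[0,0,0.003,0,0,0,1],[0,0,0.003,0,0,0,1],[0,0,0.003,0,0,0,1],[0,0,-0.1,0,0,0,1],[0,0,-0.25,0,0,0,1],[0,0,-0.3,0,0,0,1],[-0.1,0.1,-0.3,0,0,0,1],[-0.2,0.2,-0.3,0,0,0,1],[-0.2,0.2,-0.3,0,0,0,1]]' 20
python3 - <<'E'
from h import *
st();cups("c3")
try: print("well cup2",cupfit({"top":cv2.imread("pics/c3_t.png")[:,:,::-1].copy()},(.5993,.0504),.032))
except Exception as e:print(e)
s=monitor.get_state();R=Ro.from_quat(s["tcp_rot"]).as_matrix()
print((R.T@(np.array([.4315,-.1455,.14])-s["eef_pos"])/.4).round(4))
E
```

```text
time: 32.42
eef_pos: [0.524, -0.0378, 0.2034]
tcp_rot: [0.999, 0.039, -0.001, -0.0]
contact_force: [-0.4, 0.6, 0.7]
opening: 0.998
finger_force: 0.0
t32.42 [ 0.524  -0.0378  0.2034] b-1.493 tilt [-0.0027  0.    ] F [-0.4  0.6  0.7] op0.998 ff0.0
0 [0.5768 0.3386] 0.24
1 [0.4299 0.263 ] 0.27
2 ?
3 ?
4 [ 0.4307 -0.1487] 3.17
well cup2 (array([0.60288043, 0.05942656, 0.        , 0.        ]), np.float64(4.679211127793357))
[-0.258   0.2531  0.1607]
```

```bash
python3 -m handwheel '[[-0.1,0.1,0,0,0,0,1],[-0.2,0.2,0,0,0,0,1],[-0.258,0.2531,0.08,0,0,0.001,1],[-0.258,0.2531,0.14,0,0,0.001,1],[-0.258,0.2531,0.14,0,0,0.001,1],[-0.258,0.2531,0.14,0,0,0.001,1]]' 20
python3 - <<'E'
from h import *
st();cups("c4")
im=lambda n:cv2.imread("pics/c4_%s.png"%n)[:,:,::-1].copy()
try: print("well cup2",cupfit({"top":im("t")},(.5993,.0504),.032))
except Exception as e:print(e)
X=proj("scene",CUP+[.4315,-.1455,0]);print(blob(im("s"),"blueS",X.mean(0))[1],X.min(0),X.max(0))
s=monitor.get_state();R=Ro.from_quat(s["tcp_rot"]).as_matrix()
print((R.T@(np.array([.4315,-.1455,.053])-s["eef_pos"])/.4).round(4),(Ro.from_matrix(R.T@Rt(-1.489)).as_rotvec()/np.pi).round(4))
E
```

```text
time: 33.28
eef_pos: [0.4332, -0.1453, 0.1498]
tcp_rot: [0.999, 0.04, 0.001, 0.0]
contact_force: [0.3, -0.2, 0.6]
opening: 1.001
finger_force: 0.0
t33.27 [ 0.4332 -0.1453  0.1498] b-1.491 tilt [ 0.0015 -0.0009] F [ 0.3 -0.2  0.6] op1.001 ff0.0
0 [0.5767 0.3388] 0.2
1 [0.43  0.263] 0.26
2 ?
3 ?
4 [ 0.459  -0.1191] 10.06
well cup2 (array([0.59885314, 0.04918111, 0.        , 0.        ]), np.float64(0.6810209481071585))
[201 166  19  13 191] [200.1083172  164.31768369] [220.25652317 187.50318038]
[-0.005  -0.0006  0.243 ] [ 0.0005 -0.0007 -0.0005]
```

```bash
python3 -m handwheel '[[-0.005,0,0.1,0,-0.001,0,1],[-0.005,0,0.2,0,-0.001,0,1],[-0.005,0,0.242,0,-0.001,0,1],[-0.005,0,0.242,0,-0.001,0,1],[-0.005,0,0.242,0,-0.001,0,0.2],[-0.005,0,0.242,0,-0.001,0,0.2],[-0.005,0,0.242,0,-0.001,0,0.2],[-0.005,0,0.242,0,-0.001,0,0.2]]' 20
python3 -m handwheel '[[0,0,-0.05,0,0,0,0.2],[0,0,-0.15,0,0,0,0.2],[0,0,-0.3,0,0,0,0.2],[0,0,-0.35,0,0,0,0.2],[0,0,-0.35,0,0,0,0.2],[0,0,-0.35,0,0,0,0.2]]'
python3 - <<'E'
from h import *
st()
s=monitor.get_state();R=Ro.from_quat(s["tcp_rot"]).as_matrix()
print((R.T@(np.array([.6,.0501,.16])-s["eef_pos"])/.4).round(4))
E
```

```text
time: 34.38
eef_pos: [0.4314, -0.1462, 0.054]
tcp_rot: [0.999, 0.039, 0.0, 0.001]
contact_force: [-0.1, 1.5, 6.2]
opening: 0.733
finger_force: 21.8
time: 35.12
eef_pos: [0.4296, -0.1451, 0.1906]
tcp_rot: [0.999, 0.039, -0.002, -0.0]
contact_force: [-0.2, 0.7, -1.4]
opening: 0.731
finger_force: 22.5
t35.12 [ 0.4296 -0.1451  0.1906] b-1.492 tilt [-0.0048  0.0005] F [-0.2  0.7 -1.4] op0.731 ff22.5
[ 0.4635 -0.453   0.0748]
```

```bash
python3 -m handwheel '[[0.1,-0.1,0,0,0,0,0.2],[0.2,-0.2,0,0,0,0,0.2],[0.3,-0.3,0,0,0,0,0.2],[0.4,-0.4,0,0,0,0,0.2],[0.4635,-0.453,0,0,0,0.001,0.2],[0.4635,-0.453,0.05,0,0,0.001,0.2],[0.4635,-0.453,0.075,0,0,0.001,0.2],[0.4635,-0.453,0.075,0,0,0.001,0.2],[0.4635,-0.453,0.075,0,0,0.001,0.2]]' 20
python3 - <<'E'
from h import *
st()
s=monitor.get_state();R=Ro.from_quat(s["tcp_rot"]).as_matrix()
print((R.T@(np.array([.6,.0501,.1087])-s["eef_pos"])/.4).round(4),(Ro.from_matrix(R.T@Rt(-1.489)).as_rotvec()/np.pi).round(4))
E
```

```text
time: 36.25
eef_pos: [0.6006, 0.0488, 0.1615]
tcp_rot: [0.999, 0.037, -0.001, 0.0]
contact_force: [0.5, 0.5, -0.8]
opening: 0.732
finger_force: 22.5
t36.25 [0.6006 0.0488 0.1615] b-1.496 tilt [-0.0029 -0.0007] F [ 0.5  0.5 -0.8] op0.732 ff22.5
[-0.0008 -0.0035  0.1321] [ 0.0001  0.0009 -0.0024]
```

```bash
python3 -m handwheel '[[-0.001,-0.003,0.05,0,0.001,0,0.2],[-0.001,-0.003,0.09,0,0.001,0,0.2],[-0.001,-0.003,0.115,0,0.001,0,0.2],[-0.001,-0.003,0.132,0,0.001,0,0.2],[-0.001,-0.003,0.132,0,0.001,0,0.2],[-0.001,-0.003,0.136,0,0.001,0,0.2],[-0.001,-0.003,0.136,0,0.001,0,0.2]]' 20
python3 - <<'E'
from h import *
st()
E
```

```text
time: 37.12
eef_pos: [0.6009, 0.0507, 0.1081]
tcp_rot: [0.999, 0.038, 0.001, 0.0]
contact_force: [-0.1, 0.2, 2.5]
opening: 0.733
finger_force: 22.7
t37.12 [0.6009 0.0507 0.1081] b-1.495 tilt [ 0.002  -0.0005] F [-0.1  0.2  2.5] op0.733 ff22.7
```

```bash
python3 -m handwheel '[[0,0,0.002,0,0,0,1],[0,0,0.002,0,0,0,1],[0,0,0.002,0,0,0,1],[0,0,-0.1,0,0,0,1],[0,0,-0.25,0,0,0,1],[-0.1,-0.13,-0.28,0,0,0,1],[-0.2,-0.26,-0.28,0,0,0,1],[-0.3,-0.42,-0.2,0,0,0,1],[-0.386,-0.561,-0.1,0,0,0,1],[-0.386,-0.561,-0.1,0,0,0,1],[-0.386,-0.561,-0.1,0,0,0,1],[-0.386,-0.561,-0.1,0,0,0,1]]' 20
python3 - <<'E'
from h import *
st();cups("c5")
im=lambda n:cv2.imread("pics/c5_%s.png"%n)[:,:,::-1].copy()
X=proj("scene",CUP+[.43,.263,0]);print(blob(im("s"),"blueS",X.mean(0))[1],X.min(0),X.max(0))
s=monitor.get_state();R=Ro.from_quat(s["tcp_rot"]).as_matrix()
print((R.T@(np.array([.43,.263,.053])-s["eef_pos"])/.4).round(4),(Ro.from_matrix(R.T@Rt(-1.489)).as_rotvec()/np.pi).round(4))
E
```

```text
time: 38.62
eef_pos: [0.4301, 0.2627, 0.1476]
tcp_rot: [0.999, 0.038, 0.001, 0.0]
contact_force: [0.5, -0.5, 0.9]
opening: 0.997
finger_force: 0.0
t38.62 [0.4301 0.2627 0.1476] b-1.495 tilt [ 0.0017 -0.0003] F [ 0.5 -0.5  0.9] op0.997 ff0.0
0 [0.5766 0.3388] 0.25
1 [0.4212 0.2604] 7.13
2 ?
3 ?
4 ?
[325 155  18  13 169] [323.26882441 153.99137063] [342.84134881 176.31364935]
[-0.0025 -0.0017  0.2378] [-0.     -0.0008 -0.0024]
```

```bash
python3 -m handwheel '[[-0.001,-0.001,0.1,0,-0.001,0,1],[-0.001,-0.001,0.2,0,-0.001,0,1],[-0.001,-0.001,0.237,0,-0.001,0,1],[-0.001,-0.001,0.237,0,-0.001,0,1],[-0.001,-0.001,0.237,0,-0.001,0,0.2],[-0.001,-0.001,0.237,0,-0.001,0,0.2],[-0.001,-0.001,0.237,0,-0.001,0,0.2],[-0.001,-0.001,0.237,0,-0.001,0,0.2]]' 20
python3 -m handwheel '[[0,0,-0.05,0,0,0,0.2],[0,0,-0.15,0,0,0,0.2],[0,0,-0.3,0,0,0,0.2],[0,0,-0.35,0,0,0,0.2],[0,0,-0.35,0,0,0,0.2],[0,0,-0.35,0,0,0,0.2]]'
python3 - <<'E'
from h import *
st()
s=monitor.get_state();R=Ro.from_quat(s["tcp_rot"]).as_matrix()
print((R.T@(np.array([.6002,.0502,.19])-s["eef_pos"])/.4).round(4))
E
```

```text
time: 39.72
eef_pos: [0.4306, 0.2636, 0.0544]
tcp_rot: [0.999, 0.038, 0.001, -0.0]
contact_force: [-1.2, -1.4, 6.5]
opening: 0.746
finger_force: 22.0
time: 40.48
eef_pos: [0.4284, 0.263, 0.1907]
tcp_rot: [0.999, 0.038, -0.003, 0.001]
contact_force: [0.1, 0.1, -1.2]
opening: 0.745
finger_force: 22.6
t40.48 [0.4284 0.263  0.1907] b-1.495 tilt [-0.0051 -0.0013] F [ 0.1  0.1 -1.2] op0.745 ff22.6
[3.881e-01 5.629e-01 2.000e-04]
```

```bash
python3 -m handwheel '[[0.09,0.13,-0.03,0,0,0,0.2],[0.18,0.26,-0.03,0,0,0,0.2],[0.27,0.39,-0.03,0,0,0,0.2],[0.34,0.49,-0.03,0,0,0,0.2],[0.388,0.563,-0.02,0,0,0,0.2],[0.388,0.563,0,0,0,0,0.2],[0.388,0.563,0.02,0,0,0,0.2],[0.388,0.563,0.02,0,0,0,0.2]]' 20
python3 - <<'E'
from h import *
st()
s=monitor.get_state();R=Ro.from_quat(s["tcp_rot"]).as_matrix()
print((R.T@(np.array([.6002,.0503,.131])-s["eef_pos"])/.4).round(4),(Ro.from_matrix(R.T@Rt(-1.489)).as_rotvec()/np.pi).round(4))
E
```

```text
time: 41.48
eef_pos: [0.5994, 0.0516, 0.1816]
tcp_rot: [0.999, 0.038, -0.004, -0.0]
contact_force: [0.0, -0.6, -0.8]
opening: 0.741
finger_force: 22.7
t41.48 [0.5994 0.0516 0.1816] b-1.494 tilt [-0.007 -0.   ] F [ 0.  -0.6 -0.8] op0.741 ff22.7
[0.0028 0.0034 0.1264] [-0.0002  0.0022 -0.0016]
```

```bash
python3 -m handwheel '[[0.001,0.003,0.05,0,0.002,0,0.2],[0.001,0.003,0.085,0,0.002,0,0.2],[0.001,0.003,0.11,0,0.002,0,0.2],[0.001,0.003,0.126,0,0.002,0,0.2],[0.001,0.003,0.126,0,0.002,0,0.2],[0.001,0.003,0.13,0,0.002,0,0.2],[0.001,0.003,0.13,0,0.002,0,0.2]]' 20
python3 - <<'E'
from h import *
st()
E
```

```text
time: 42.35
eef_pos: [0.6017, 0.0492, 0.1322]
tcp_rot: [0.999, 0.038, 0.002, 0.0]
contact_force: [0.3, 0.3, -0.5]
opening: 0.742
finger_force: 22.7
t42.35 [0.6017 0.0492 0.1322] b-1.495 tilt [ 0.0043 -0.0002] F [ 0.3  0.3 -0.5] op0.742 ff22.7
```

```bash
python3 -m handwheel '[[-0.002,-0.002,0.004,0,-0.001,0,0.2],[-0.002,-0.002,0.007,0,-0.001,0,0.2],[-0.002,-0.002,0.007,0,-0.001,0,0.2]]' 20
python3 - <<'E'
from h import *
st()
E
```

```text
time: 42.72
eef_pos: [0.6018, 0.0499, 0.1307]
tcp_rot: [0.999, 0.038, 0.002, 0.0]
contact_force: [-0.5, 0.3, 6.2]
opening: 0.743
finger_force: 23.0
t42.73 [0.6018 0.0499 0.1307] b-1.495 tilt [ 0.0034 -0.0006] F [-0.5  0.3  6.2] op0.743 ff23.0
```

```bash
python3 -m handwheel '[[0,0,0.001,0,0,0,1],[0,0,0.001,0,0,0,1],[0,0,0.001,0,0,0,1],[0,0,-0.1,0,0,0,1],[0,0,-0.22,0,0,0,1],[0,-0.13,-0.25,0,0,0,1],[0,-0.27,-0.22,0,0,0,1],[0,-0.42,-0.2,0,0,0,1],[-0.007,-0.57,-0.15,0,0,0,1],[-0.007,-0.725,-0.06,0,0,0,1],[-0.007,-0.725,-0.06,0,0,0,1],[-0.007,-0.725,-0.06,0,0,0,1]]' 20
python3 - <<'E'
from h import *
st();cups("c6")
im=lambda n:cv2.imread("pics/c6_%s.png"%n)[:,:,::-1].copy()
X=proj("scene",CUP+[.5767,.3388,0]);print(blob(im("s"),"blueS",X.mean(0))[1],X.min(0),X.max(0))
for n,c in(("t",(180,140,150,120)),): pass
b=im("s")[110:260,150:350];f=cv2.resize(np.clip(b*1.5,0,255).astype(np.uint8),(800,600),interpolation=cv2.INTER_CUBIC);cv2.imwrite("pics/c6v.png",f[:,:,::-1])
s=monitor.get_state();R=Ro.from_quat(s["tcp_rot"]).as_matrix()
print((R.T@(np.array([.5767,.3388,.053])-s["eef_pos"])/.4).round(4),(Ro.from_matrix(R.T@Rt(-1.489)).as_rotvec()/np.pi).round(4))
E
```

```text
time: 44.22
eef_pos: [0.5755, 0.339, 0.1521]
tcp_rot: [0.999, 0.038, -0.0, 0.001]
contact_force: [0.5, -0.3, 0.6]
opening: 1.001
finger_force: 0.0
t44.23 [0.5755 0.339  0.1521] b-1.494 tilt [-0.0008 -0.0014] F [ 0.5 -0.3  0.6] op1.001 ff0.0
0 [0.5758 0.3386] 0.82
1 ?
2 ?
3 ?
4 ?
[360 181  19  15 216] [359.05408245 180.16316232] [380.16839271 203.97819561]
[-0.0007 -0.0023  0.2524] [ 0.0001 -0.0006 -0.0023]
```

View pics/c6v.png

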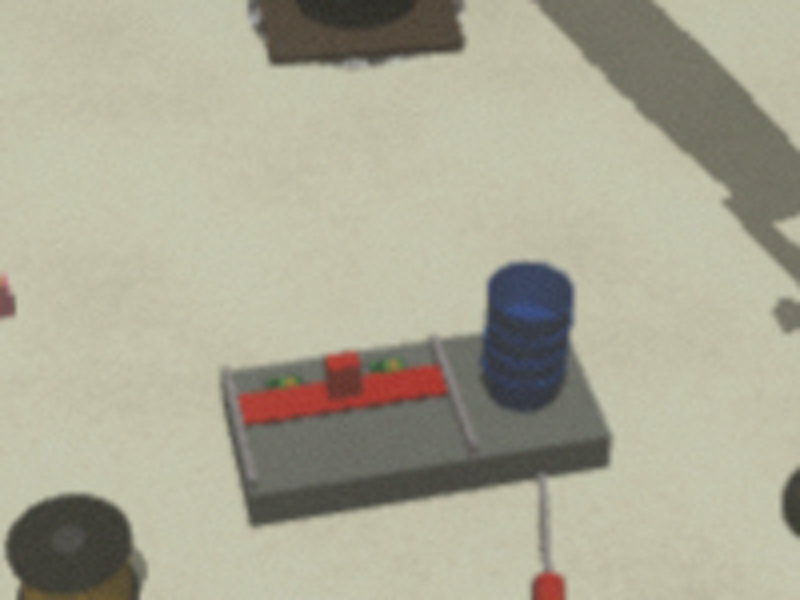

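The view shows four cups nested in a straight stack at (530,335), the keeper closed over both blocks, and the spool and driver untouched. Now the last cup.

```bash
python3 -m handwheel '[[0,-0.001,0.1,0,0,0,1],[0,-0.001,0.2,0,0,0,1],[0,-0.001,0.252,0,0,0,1],[0,-0.001,0.252,0,0,0,1],[0,-0.001,0.252,0,0,0,0.2],[0,-0.001,0.252,0,0,0,0.2],[0,-0.001,0.252,0,0,0,0.2],[0,-0.001,0.252,0,0,0,0.2]]' 20
python3 -m handwheel '[[0,0,-0.05,0,0,0,0.2],[0,0,-0.15,0,0,0,0.2],[0,0,-0.3,0,0,0,0.2],[0,0,-0.42,0,0,0,0.2],[0,0,-0.42,0,0,0,0.2],[0,0,-0.42,0,0,0,0.2]]'
python3 - <<'E'
from h import *
st()
s=monitor.get_state();R=Ro.from_quat(s["tcp_rot"]).as_matrix()
im=cv2.imread("pics/c6_t.png")[:,:,::-1].copy()
print("stack",fit(CUP[:60]+[0,0,.076],"blue",{"top":im},{"top":proj("top",[.6,.05,.1])[0]},[.6,.05,0,0],zfree=False))
print((R.T@(np.array([.6005,.0502,.215])-s["eef_pos"])/.4).round(4))
E
```

```text
time: 45.32
eef_pos: [0.5777, 0.3398, 0.0548]
tcp_rot: [0.999, 0.038, 0.002, -0.0]
contact_force: [0.6, -0.8, 6.4]
opening: 0.726
finger_force: 22.6
time: 46.08
eef_pos: [0.5751, 0.3393, 0.2198]
tcp_rot: [0.999, 0.038, -0.0, 0.0]
contact_force: [-0.8, -0.3, -0.5]
opening: 0.724
finger_force: 22.3
t46.08 [0.5751 0.3393 0.2198] b-1.495 tilt [-0.0006 -0.0005] F [-0.8 -0.3 -0.5] op0.724 ff22.3
stack (array([0.59575969, 0.0483923 , 0.        , 0.        ]), np.float64(2.1674058261487086))
[0.0085 0.7255 0.0124]
```

```bash
python3 -m handwheel '[[0,0.13,0,0,0,0,0.2],[0,0.27,0,0,0,0,0.2],[0.004,0.41,0,0,0,0,0.2],[0.0085,0.55,0,0,0,0,0.2],[0.0085,0.65,0,0,0,0,0.2],[0.0085,0.7255,0,0,0,0,0.2],[0.0085,0.7255,0.01,0,0,0,0.2],[0.0085,0.7255,0.01,0,0,0,0.2],[0.0085,0.7255,0.01,0,0,0,0.2]]' 20
python3 - <<'E'
from h import *
st()
s=monitor.get_state();R=Ro.from_quat(s["tcp_rot"]).as_matrix()
print((R.T@(np.array([.6005,.0502,.1545])-s["eef_pos"])/.4).round(4),(Ro.from_matrix(R.T@Rt(-1.489)).as_rotvec()/np.pi).round(4))
E
```

```text
time: 47.2
eef_pos: [0.6006, 0.0514, 0.2153]
tcp_rot: [0.999, 0.039, -0.001, -0.0]
contact_force: [1.0, 0.1, 0.1]
opening: 0.719
finger_force: 22.4
t47.20 [0.6006 0.0514 0.2153] b-1.494 tilt [-0.0014  0.0001] F [1.  0.1 0.1] op0.719 ff22.4
[-0.0003  0.0031  0.152 ] [-0.0001  0.0004 -0.0015]
```

```bash
python3 -m handwheel '[[0,0.003,0.06,0,0,0,0.2],[0,0.003,0.1,0,0,0,0.2],[0,0.003,0.13,0,0,0,0.2],[0,0.003,0.15,0,0,0,0.2],[0,0.003,0.152,0,0,0,0.2],[0,0.003,0.154,0,0,0,0.2],[0,0.003,0.156,0,0,0,0.2],[0,0.003,0.156,0,0,0,0.2]]' 20
python3 - <<'E'
from h import *
st()
E
```

```text
time: 48.2
eef_pos: [0.6015, 0.049, 0.1543]
tcp_rot: [0.999, 0.038, 0.001, 0.0]
contact_force: [-0.3, 0.3, -1.3]
opening: 0.722
finger_force: 22.4
t48.20 [0.6015 0.049  0.1543] b-1.495 tilt [ 0.0012 -0.0004] F [-0.3  0.3 -1.3] op0.722 ff22.4
```

```bash
python3 -m handwheel '[[-0.001,-0.002,0.004,0,0,0,0.2],[-0.001,-0.002,0.007,0,0,0,0.2],[-0.001,-0.002,0.007,0,0,0,0.2]]' 20
python3 - <<'E'
from h import *
st()
E
```

```text
time: 48.58
eef_pos: [0.6018, 0.0498, 0.1528]
tcp_rot: [0.999, 0.038, 0.001, 0.0]
contact_force: [-0.1, -0.1, 5.6]
opening: 0.722
finger_force: 22.9
t48.58 [0.6018 0.0498 0.1528] b-1.495 tilt [ 0.0029 -0.0004] F [-0.1 -0.1  5.6] op0.722 ff22.9
```

Seated at 0.1528 with 5.6 N. Release, retreat and verify.

```bash
python3 -m handwheel '[[0,0,0.001,0,0,0,1],[0,0,0.001,0,0,0,1],[0,0,0.001,0,0,0,1],[0,0,-0.1,0,0,0,1],[0,0,-0.22,0,0,0,1],[0,-0.13,-0.25,0,0,0,1],[0,-0.27,-0.25,0,0,0,1],[0,-0.42,-0.25,0,0,0,1],[0,-0.55,-0.25,0,0,0,1],[0,-0.55,-0.25,0,0,0,1]]' 20
python3 - <<'E'
from h import *
st();ims=snap()
b=ims["scene"][140:250,140:320];t=ims["top"][150:250,190:400]
g=lambda c,w,h:cv2.resize(np.clip(c*1.5,0,255).astype(np.uint8),(w,h),interpolation=cv2.INTER_CUBIC)
cv2.imwrite("pics/end.png",np.vstack([g(b,490,300),g(t,490,233)])[:,:,::-1])
q=ims["scene"];ys,xs=np.where(mask(q,"blueS")[120:230,230:310]);print("blue bbox",xs.min()+230,xs.max()+230,ys.min()+120,ys.max()+120,"pred 5",proj("scene",ring(.032,.154)+[.6,.05,0]).min(0).round(1),proj("scene",ring(.032,.154)+[.6,.05,0]).max(0).round(1))
E
```

```text
time: 49.82
eef_pos: [0.5831, 0.2724, 0.2504]
tcp_rot: [0.999, 0.04, -0.0, 0.0]
contact_force: [-0.5, -0.4, 0.0]
opening: 1.0
finger_force: 0.0
t49.83 [0.5831 0.2724 0.2504] b-1.490 tilt [-0.0004 -0.0001] F [-0.5 -0.4  0. ] op1.000 ff0.0
blue bbox 270 292 170 210 pred 5 [271.  168.4] [293.6 183. ]
```

View pics/end.png

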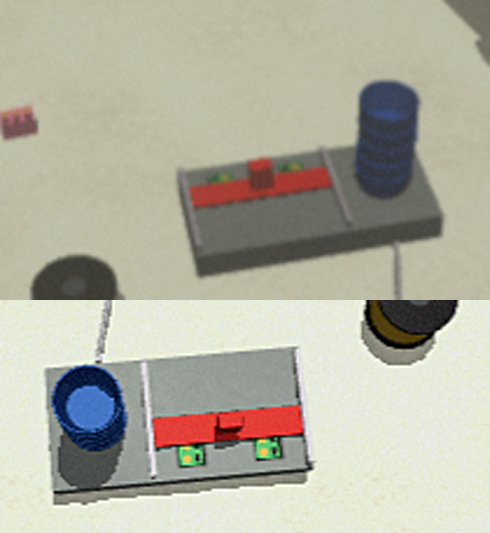

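The final view shows the five-cup stack upright in the well at (388,140). Its rim height matches the prediction, and the bar lies closed over the flush blocks.

```bash
python3 -c "
from plant import ctrl
print(ctrl.sign_off())"
```

```text
the job is handed in; nothing more can be done
None
```

I handed the job in at about 50 s on the robot clock: both green blocks are flush in their pockets, the keeper is closed over them, and all five cups are nested in one upright stack in the well; the sign-off returned no verdict.

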